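Rack the photo mirrors and lock the drying air

TASK

Lift every photo mirror that is hanging on the stand up and off its hook and stand it upright, tab up, fully down in a slot of the white drying rack, one to a slot. When all of them are racked, slide the clear lock hood off the air regulator's knob, turn the knob until its pointer is on the black mark, then slide the hood fully home over the knob again. Leave the acrylic tray, the bowl and the mirror handle where they are.

Things in the scene. Friction and masses are not known exactly. Their poses are not given: they have to be found in the camera images.
- mirror1: One of up to four identical flat steel photo mirrors (absent: None), 6 mm thick (x), 50 wide (y), 159 tall (z, up while hanging), 120 g, same front and back. Origin: centre of its bottom edge. Upwards: blade 0-70 mm; hanging window 70-104 mm, 34 wide, between 8 mm side bars; crossbar 104-112 mm; grip tab 112-159 mm, 30 wide. Hangs by the window's top edge (104 mm up).
- mirror2: One of up to four identical flat steel photo mirrors (absent: None), 6 mm thick (x), 50 wide (y), 159 tall (z, up while hanging), 120 g, same front and back. Origin: centre of its bottom edge. Upwards: blade 0-70 mm; hanging window 70-104 mm, 34 wide, between 8 mm side bars; crossbar 104-112 mm; grip tab 112-159 mm, 30 wide. Hangs by the window's top edge (104 mm up).
- mirror3: One of up to four identical flat steel photo mirrors (absent: None), 6 mm thick (x), 50 wide (y), 159 tall (z, up while hanging), 120 g, same front and back. Origin: centre of its bottom edge. Upwards: blade 0-70 mm; hanging window 70-104 mm, 34 wide, between 8 mm side bars; crossbar 104-112 mm; grip tab 112-159 mm, 30 wide. Hangs by the window's top edge (104 mm up).
- mirror4: One of up to four identical flat steel photo mirrors (absent: None), 6 mm thick (x), 50 wide (y), 159 tall (z, up while hanging), 120 g, same front and back. Origin: centre of its bottom edge. Upwards: blade 0-70 mm; hanging window 70-104 mm, 34 wide, between 8 mm side bars; crossbar 104-112 mm; grip tab 112-159 mm, 30 wide. Hangs by the window's top edge (104 mm up).
- stand: Fixed hanging stand: beech base 120 x 280 x 12 mm, four flat steel hooks side by side at y = -105, -35, 35, 105 mm, all pointing to the stand's -x; the bar behind them is no higher than they are. Origin on the counter under the middle of the hanging line: mirrors hang within 6 mm of x = 0, in planes parallel to the stand's y-z.
- hook1 (a point): Hook 1 of the stand, middle of the strip's top at the hanging line, 125 mm above the counter; axes as the stand's. Level strip 20 mm wide (y), 4 mm thick; at x = -20 to -24 mm an upturned lip rises 12 mm above it. A mirror comes off when raised 12 to 30 mm (21 is best) and drawn 45 mm to -x.
- hook2 (a point): Hook 2 of the stand, middle of the strip's top at the hanging line, 125 mm above the counter; axes as the stand's. Level strip 20 mm wide (y), 4 mm thick; at x = -20 to -24 mm an upturned lip rises 12 mm above it. A mirror comes off when raised 12 to 30 mm (21 is best) and drawn 45 mm to -x.
- hook3 (a point): Hook 3 of the stand, middle of the strip's top at the hanging line, 125 mm above the counter; axes as the stand's. Level strip 20 mm wide (y), 4 mm thick; at x = -20 to -24 mm an upturned lip rises 12 mm above it. A mirror comes off when raised 12 to 30 mm (21 is best) and drawn 45 mm to -x.
- hook4 (a point): Hook 4 of the stand, middle of the strip's top at the hanging line, 125 mm above the counter; axes as the stand's. Level strip 20 mm wide (y), 4 mm thick; at x = -20 to -24 mm an upturned lip rises 12 mm above it. A mirror comes off when raised 12 to 30 mm (21 is best) and drawn 45 mm to -x.
- rack: Loose white plastic drying rack, 179 (x) x 76 (y) x 53 mm high, 0.8 kg, with four vertical slots in a row along its x at x = -72, -24, 24, 72 mm. Each slot is 11 mm (x) by 56 mm (y), 45 mm deep; its floor is 8 mm above the counter. Origin: centre of the underside. One mirror stands in one slot, blade down, tab up; a seated mirror may lean 0.1 rad.
- slot1 (a point): Centre of the mouth of slot 1 of the rack, 53 mm above the counter (slot 1 at x = -72 mm in the rack's frame); axes as the rack's.
- slot2 (a point): Centre of the mouth of slot 2 of the rack, 53 mm above the counter (slot 2 at x = -24 mm in the rack's frame); axes as the rack's.
- slot3 (a point): Centre of the mouth of slot 3 of the rack, 53 mm above the counter (slot 3 at x = 24 mm in the rack's frame); axes as the rack's.
- slot4 (a point): Centre of the mouth of slot 4 of the rack, 53 mm above the counter (slot 4 at x = 72 mm in the rack's frame); axes as the rack's.
- knob (a joint): Angle of the regulator's knob (rad), growing counterclockwise seen from above, range -2.7 to 2.7; stays where left, turns with about 0.05 N m. Black disc of 60 mm across with a grip bar on it, 54 mm long, 14 mm wide, 24 mm high.
- knob_grip (a point): On the knob's axis, 1 mm below the top of the grip bar (76 mm above the counter; the disc's top is at 53 mm). x axis runs along the bar towards its white pointer end.
- pointer (a point): Point on the knob's white pointer line, 38 mm from the knob's axis (8 mm beyond the disc edge); the knob turns it.
- mark (a point): The short black mark on the aluminium scale ring around the knob, 38 mm from the knob's axis, 44 mm above the counter. The knob is set when the pointer lies over it. The ring is fixed but clocked differently every time.
- hood (a joint): Position (m) of the lock hood: 0 slid fully clear of the knob, 0.12 fully closed over it, sliding along the regulator's -x; it starts closed or nearly so. Stays where left; about 1.5 N moves it.
- hood_grip (a point): 2 mm below the top centre of the hood's aluminium grip bar, which is 12 mm thick (x), 60 long (y), 28 high, top 121 mm above the counter. x axis: the regulator's x; closing moves it to -x. The hood is clear acrylic with aluminium edges, 96 (x) x 112 (y) mm, its plate's top at 93 mm.
- reg: Fixed grey air regulator housing, 236 (x) x 116 (y) x 40 mm high. Origin: centre of its underside. The knob's axis is at x = -60 mm, y = 0; the hood when slid fully clear is centred at x = 60 mm.
- acrylic_tray: Clear acrylic tray 100 x 160 x 28 mm, not part of the job. Origin: centre of the underside.
- bowl: White rubber bowl, 120 mm across, 65 mm high, not part of the job. Origin: centre of the underside.
- mirror_handle: Chrome hand-mirror handle, about 150 mm long (x), 8 mm high, not part of the job. Origin: centre of the underside of its bar.
Not all that is in view belongs to the job. What is shaped like the mirror4 but brown or green is not meant.

How it is judged:
On the way, in this order (a step that is already met when the one before it is completed fails the run):
1. every mirror present stands fully down in a slot of the rack (z of mirror1 in the frame of rack between 0 and 0.016 m and x of mirror1 in the frame of rack between -0.085 and 0.085 m and y of mirror1 in the frame of rack between -0.012 and 0.012 m and angle between each of mirror1, mirror2, mirror3, mirror4's own z axis and vertical below 0.25 rad and z of mirror2 in the frame of rack between 0 and 0.016 m and x of mirror2 in the frame of rack between -0.085 and 0.085 m and y of mirror2 in the frame of rack between -0.012 and 0.012 m and z of mirror3 in the frame of rack between 0 and 0.016 m and x of mirror3 in the frame of rack between -0.085 and 0.085 m and y of mirror3 in the frame of rack between -0.012 and 0.012 m and z of mirror4 in the frame of rack between 0 and 0.016 m and x of mirror4 in the frame of rack between -0.085 and 0.085 m and y of mirror4 in the frame of rack between -0.012 and 0.012 m), for 0.2 s.
2. the knob's pointer is on the mark, with the hood slid clear of it (horizontal distance between pointer and mark below 0.005 m and value of joint hood below 0.06 m), for 0.2 s.
3. the hood is slid fully over the knob (value of joint hood above 0.112 m), for 0.2 s.
At the end, for the whole second after the job is handed in: every mirror present stands at rest in a slot of the rack (bottom edge within 8 mm of the slot floor, within 0.25 rad of upright); the pointer is within 5 mm of the mark (measured at 38 mm radius); the hood is within 8 mm of its closed stop (all of step 1 and linear speed of each of mirror1, mirror2, mirror3, mirror4 below 0.03 m/s and horizontal distance between pointer and mark below 0.005 m and value of joint hood above 0.112 m); the robot touches nothing.
It fails at once if the acrylic tray is shifted by more than 30 mm (distance of acrylic_tray from where it was at the start of the episode above 0.03 m).
It fails at once if the bowl is shifted by more than 30 mm (distance of bowl from where it was at the start of the episode above 0.03 m).
It fails at once if the mirror handle is shifted by more than 30 mm (distance of mirror_handle from where it was at the start of the episode above 0.03 m).
Of mirror1, mirror2, mirror3, mirror4 only 2 to 4 are there at a start; the rules pass over those that are not, and their reading is None.
At some moment in a run one of rack may be knocked a few centimetres aside while the robot is not near it.
It also fails if it takes over 210 s, if anything falls off the work surface, if the arm or the gripper's body presses on something with over 40 N, if the wrist force passes 120 N, or if a joint passes its speed limit or range.

ROBOT

A 7-joint arm with a two-finger parallel gripper is mounted at the origin on the work surface. World frame = base frame: x ahead of the robot, y to its left, z up, the work surface at z = 0. Lengths are in m, angles in rad, forces in N, time in s.
With the tool pointing down it reaches from about 0.4 to 0.875 m from the base axis. Payload 19.3 kg.
Tool frame: the origin (TCP) lies at the very end of the fingers, on their centre line; the grasp point (between the pads) lies 19 mm behind it; z points along the fingers, y is the direction in which the jaws open and shut (so a half turn about z gives the same grasp; the last joint's range is limited). The gripper opens to 85 mm and grips with 20 to 120 N. Pads are 22 mm wide; open, the fingers measure 114 mm over their backs; the gripper's body (76 mm by 85 mm) begins 54 mm behind the grasp point. The pads swing forward as they close: fully open they stand 13 mm farther back than shut.
Start: joints at [-1.401, 0.521, -0.036, 1.599, 0.021, 1.021, -0.113], TCP at [0.148, 0.607, 0.203] pointing down, gripper open.
Joint ranges: [-2.91, 2.91], [-0.3, 2.13], [-1.5, 1.42], [0.17, 2.43], [-1.26, 4.41], [0.16, 1.93], [-2.52, 2.52]. Speed limits (rad/s): [1.89, 1.89, 2.39, 2.39, 3.01, 3.01, 3.01].

INTERFACE

Orientations are given as [roll, pitch, yaw] about the fixed x, y, z axes, in that order (R = Rz(yaw) Ry(pitch) Rx(roll)).
In Python, from workcell import telemetry, imaging, ticket gives the robot as it stands.
- The arm moves only by the tool carry_out, never from a script. Its argument "series" is a list of rows, each a list of 7 numbers: the shift along the tool's x, y, z in m, then the turn, a rotation vector about the tool's x, y, z in rad, then the closure in counts, from 0 (fully open) to 255 (shut). In form: [[tx, ty, tz, ax, ay, az, jaw], ...]. A call has 1 to 10 rows; each row is the pose to reach, as a shift and turn from the pose commanded when the call began, along the tool's axes at that moment; what a row does not reach only later rows make up. A row lasts 1/8 s, in which the tool goes at most 62.5 mm and 10.7 degrees, less where a joint would pass 70% of its speed; a pose out of reach is approached as far as the arm can. A call with a gripper value outside its range is refused whole. The fingers move at their own pace and stop on an object; "force" is the grip in N (left out, the last holds). Time passes only in rows, so rows that repeat a pose let the fingers close. It gives the time, the measured TCP pose, the force and the opening at its end, in the units of the state.
- telemetry.observe(): the state, without advancing time (a new reading comes with each control period).
- imaging.grab_frame(name): name is "scene" or "top"; returns (picture, depth): 400x640x3 uint8, blue, green, red; 400x640 float32, m along the optical axis (not along the pixel's ray), 0 where there is no reading.
- imaging.camera_info(name): a dict with "mtx" (3x3 intrinsics, pixels), "extrinsics" (4x4, takes a point from camera to world coordinates). Camera axes: x right, y down, z forward; pixel columns grow to the right and rows downward; lengths in m; the calibration is good to about 2 mm. A picture is of the moment at which its call begins. camera_info takes no time and is no camera call.
- ticket.job_done(): hands the job in, once; it reports no verdict.
The state is a dict: "clock": time; "qpos": joint angles; "qd": joint speeds; "joint_efforts": joint torques, N m; "position": TCP position; "tool_rot": TCP orientation; "force": force on the tool from outside, world axes, zero at the start; "moment": the same for the moment, N m; "grip_width": finger opening in m.
Only numpy, scipy, OpenCV 4.12 (cv2) and the standard library are available. Lean on these libraries where they do the work, as an engineer would, in place of code of your own. Each camera call takes 0.05 s, during which the arm holds its last target.

## Working session

There is one attempt and no reset: what is moved stays moved. The work goes in short steps, Python scripts to look and compute and a tool call to move; the robot and the scene stay as the last step left them, time stands still between calls to the robot, and variables do not carry over. Pictures are saved under pics/ and viewed, and the job is handed in when it is done.

Besides the shell and the picture viewer there is one more tool, called as name(argument=value, ...), one argument or row to a line, values as JSON. carry_out: Moves the arm, as the interface text tells. Its arguments: {"type":"object","properties":{"series":{"type":"array"},"force":{"type":"number"}},"required":["series"]}

```bash
ls; mkdir -p pics; python3 - <<'E'
from workcell import telemetry, imaging
import cv2,numpy as np
print(telemetry.observe())
for n in("scene","top"):
    p,d=imaging.grab_frame(n); cv2.imwrite(f"pics/{n}0.png",p); np.save(f"{n}0.npy",d)
    c=imaging.camera_info(n); print(n,np.round(c["mtx"],2).tolist(),np.round(c["extrinsics"],4).tolist())
E
```

```text
pics
{'clock': 0.0, 'qpos': array([-1.40121628,  0.52199588, -0.03634641,  1.59998511,  0.02120618,
        1.02109352, -0.11275466]), 'qd': array([ 0.00137987,  0.00044146,  0.00132171,  0.00104959,  0.00078277,
        0.00046631, -0.00052151]), 'joint_efforts': array([-9.00177001e-04, -9.27089381e+01,  1.97971657e+00, -3.69939852e+01,
        1.78627350e-02,  7.96258537e-03, -2.97467864e-05]), 'position': array([0.14837388, 0.60676656, 0.20244503]), 'tool_rot': array([-3.14049846e+00,  7.34102705e-05,  2.90186732e+00]), 'force': array([-0.01764342,  0.29540247, -0.0131426 ]), 'moment': array([0.05126458, 0.04743098, 0.0623543 ]), 'grip_width': 0.08556341465093356}
scene [[505.54, 0.0, 318.61], [0.0, 505.54, 188.26], [0.0, 0.0, 1.0]] [[0.7401, 0.5221, -0.4239, 1.2239], [0.6725, -0.578, 0.4622, -0.6977], [-0.0037, -0.6272, -0.7789, 1.2798], [0.0, 0.0, 0.0, 1.0]]
top [[370.11, 0.0, 323.58], [0.0, 370.11, 196.77], [0.0, 0.0, 1.0]] [[0.0194, -0.9801, 0.1976, 0.3811], [-0.9998, -0.0187, 0.0051, -0.0238], [-0.0013, -0.1977, -0.9803, 1.0025], [0.0, 0.0, 0.0, 1.0]]
```

View pics/scene0.png

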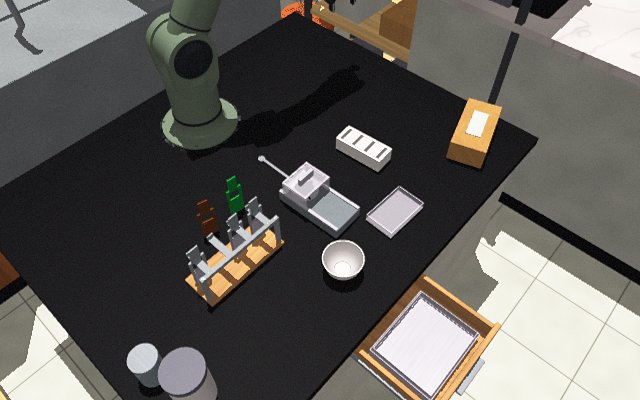

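View pics/top0.png

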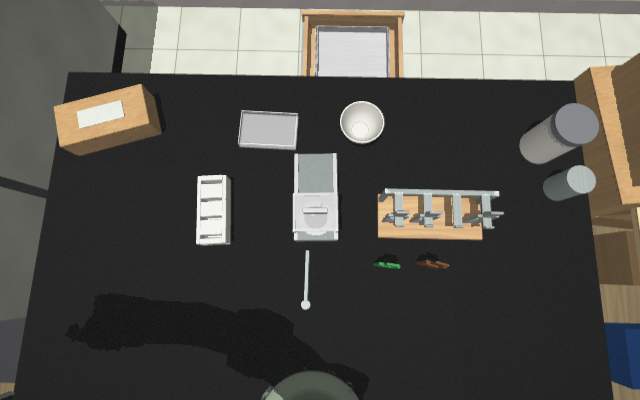

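```bash
cat > h.py <<'E'
import numpy as np,cv2
from workcell import imaging,telemetry
def cam(n):
    c=imaging.camera_info(n); return np.array(c["mtx"]),np.array(c["extrinsics"])
def proj(n,p):
    K,E=cam(n); q=np.linalg.inv(E)@np.append(p,1); u=K@q[:3]; return u[:2]/u[2]
def ray(n,u,v,z):
    K,E=cam(n); d=E[:3,:3]@np.linalg.inv(K)@[u,v,1.]; o=E[:3,3]; return o+d*(z-o[2])/d[2]
def cloud(n,d):
    K,E=cam(n); v,u=np.mgrid[:400,:640]; P=np.stack([(u-K[0,2])/K[0,0]*d,(v-K[1,2])/K[1,1]*d,d],-1)
    return P@E[:3,:3].T+E[:3,3]
def crop(src,dst,x0,x1,y0,y1,s):
    p=cv2.imread(src) if isinstance(src,str) else src
    cv2.imwrite(dst,cv2.resize(p[y0:y1,x0:x1],None,fx=s,fy=s,interpolation=cv2.INTER_CUBIC))
E
python3 - <<'E'
from h import *
for n in("scene","top"): print(proj(n,[.148,.607,.2]),proj(n,[0,0,0]),proj(n,[.148,.607,.0]))
crop("pics/top0.png","pics/topA.png",360,520,170,280,5)
crop("pics/scene0.png","pics/sceneA.png",175,295,165,310,4)
crop("pics/top0.png","pics/topB.png",190,350,130,250,5)
crop("pics/scene0.png","pics/sceneB.png",270,400,110,240,4)
E
```

```text
[341.24730858  18.35391226] [199.82381348 122.36621075] [339.71518615  62.07054344]
[  8.05160528 383.51841506] [311.40634481 429.7444862 ] [ 73.97079432 360.13480411]
```

View pics/topA.png

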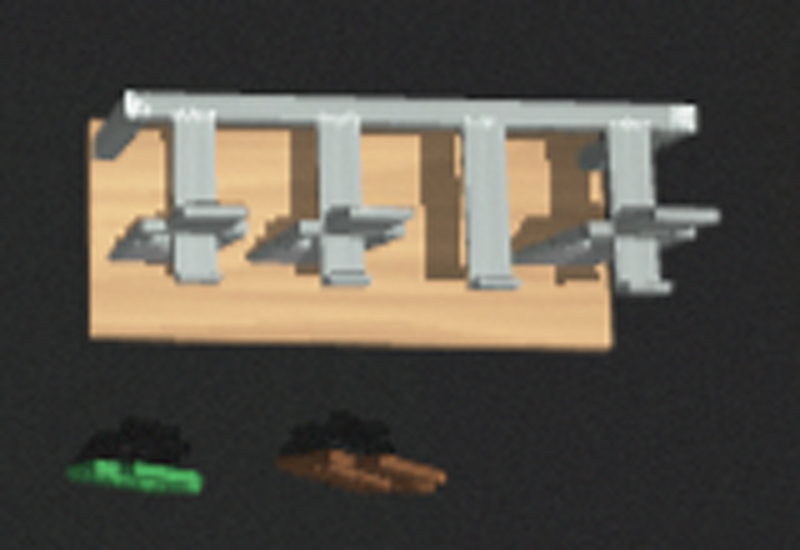

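View pics/sceneA.png

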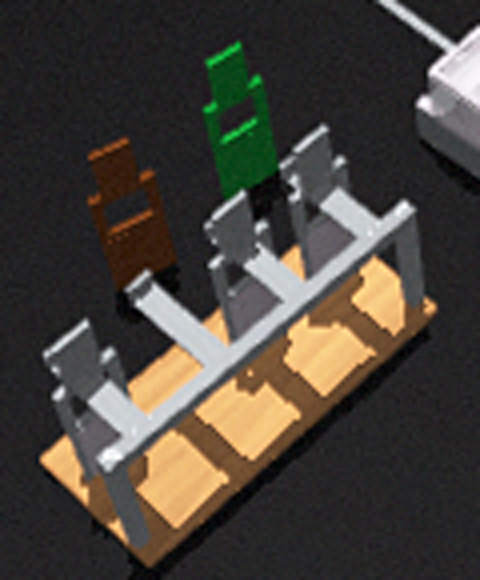

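View pics/topB.png

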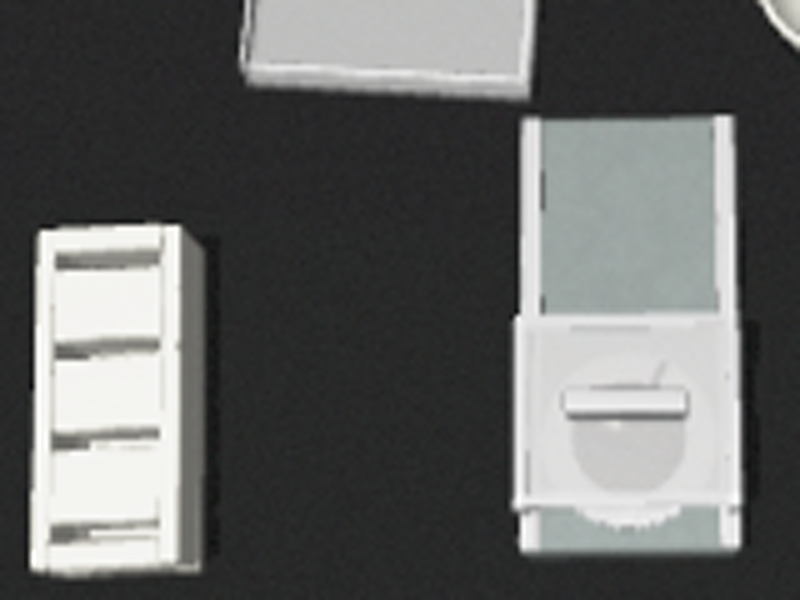

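View pics/sceneB.png

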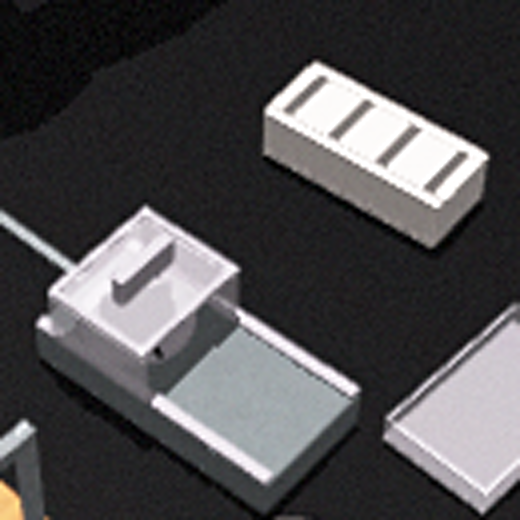

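```bash
python3 - <<'E'
from h import *
for n in("top","scene"):
    d=np.load(n+"0.npy"); C=cloud(n,d)
    X,Y,Z=C[...,0],C[...,1],C[...,2]
    print(n,"table z",np.median(Z[(d>0)&(abs(Z)<.03)]), (d==0).mean())
    # tabs near stand
    m=(d>0)&(Y<-.05)&(Y>-.6)&(X>.3)&(X<.75)&(Z>.145)&(Z<.2)
    k,l,st,ce=cv2.connectedComponentsWithStats(m.astype(np.uint8))
    for i in range(1,k):
        if st[i,4]>5:
            p=C[l==i]; print("tab",st[i],p.min(0).round(3),p.max(0).round(3),np.median(p,0).round(3))
    m=(d>0)&(Z>.045)&(Z<.06)&(X>.3)&(X<.8)&(Y>.12)&(Y<.5)
    p=C[m].astype(np.float32); 
    k,l,st,ce=cv2.connectedComponentsWithStats(m.astype(np.uint8))
    for i in range(1,k):
        if st[i,4]>200:
            p=C[l==i][:,:2].astype(np.float32); print("rack?",st[i],cv2.minAreaRect(p),np.median(C[l==i],0))
    m=(d>0)&(Z>.105)&(Z<.13)&(X>.3)&(X<.8)&(Y>-.2)&(Y<.2)
    k,l,st,ce=cv2.connectedComponentsWithStats(m.astype(np.uint8))
    for i in range(1,k):
        if st[i,4]>15:
            p=C[l==i][:,:2].astype(np.float32); print("hoodbar?",st[i],cv2.minAreaRect(p),np.median(C[l==i],0))
E
```

```text
top table z 0.0008230379705824742 0.00373828125
tab [549 119  23  26 413] [ 0.691 -0.6    0.145] [ 0.75  -0.567  0.175] [ 0.722 -0.582  0.169]
tab [394 211  16   5  65] [ 0.513 -0.212  0.145] [ 0.518 -0.183  0.182] [ 0.514 -0.197  0.177]
tab [426 211  17   5  75] [ 0.514 -0.286  0.148] [ 0.52  -0.257  0.184] [ 0.515 -0.271  0.178]
tab [484 211  20   5  80] [ 0.516 -0.423  0.147] [ 0.523 -0.393  0.183] [ 0.517 -0.405  0.177]
tab [434 261  15   5  44] [ 0.4   -0.301  0.146] [ 0.409 -0.273  0.163] [ 0.405 -0.286  0.159]
tab [386 262  14   5  41] [ 0.396 -0.191  0.146] [ 0.405 -0.163  0.164] [ 0.4   -0.176  0.159]
rack? [ 196  175   31   69 1730] ((0.5370744466781616, 0.2738574743270874), (0.1792726367712021, 0.07716338336467743), 3.6801838874816895) [0.53522858 0.27243978 0.05332706]
hoodbar? [384 188  15  24 168] ((0.5545497536659241, -0.1827920526266098), (0.03315281122922897, 0.056820545345544815), 89.15023040771484) [ 0.57046628 -0.19128443  0.12500814]
hoodbar? [303 207  25   7 131] ((0.5269271731376648, 0.0010018348693847656), (0.012548425234854221, 0.057891543954610825), 2.940683
[... 1031 characters left out ...]
 [336 126  56  38 857] ((0.5360127687454224, 0.2731495499610901), (0.18480150401592255, 0.0847884938120842), 4.180540084838867) [0.54136423 0.27121792 0.05284624]
hoodbar? [298 168  15  17 107] ((0.5279449224472046, 0.0009723566472530365), (0.05905405431985855, 0.01666828617453575), 89.31785583496094) [5.30392591e-01 3.45563195e-04 1.18383750e-01]
hoodbar? [227 183  14  11  69] ((0.400642454624176, -0.1750074028968811), (0.04954002797603607, 0.01015397161245346), 85.3902587890625) [ 0.40194684 -0.17736748  0.11384511]
hoodbar? [255 206  24  22 158] ((0.5496814846992493, -0.1836317628622055), (0.07019448280334473, 0.03309446945786476), 1.0659934282302856) [ 0.56698103 -0.1896384   0.12478225]
```

```bash
cat >> h.py <<'E'
from scipy.spatial.transform import Rotation as R
def delta(p,yaw):
    """shift & turn from present pose to TCP p, pointing down with yaw"""
    s=telemetry.observe(); R0=R.from_euler('xyz',s['tool_rot']); R1=R.from_euler('xyz',[np.pi,0,yaw])
    t=R0.inv().apply(np.array(p)-s['position']); r=(R0.inv()*R1).as_rotvec()
    print("t",t.round(4),"r",r.round(4),"rows",round(np.linalg.norm(t)/.0625,1),round(np.linalg.norm(r)/.187,1), "clk",round(s['clock'],2),"F",s['force'].round(1),"w",round(s['grip_width'],4))
E
python3 -c "
from h import *
delta([.45,.35,.32],2.2)
delta([.517,-.198,.30],np.pi/2+.014)"
```

```text
t [-0.354  -0.1779 -0.1173] r [-9.000e-04  4.000e-04  7.018e-01] rows 6.6 3.8 clk 0.1 F [-0.8  0.6  0.2] w 0.0855
t [-0.5492 -0.6943 -0.0968] r [-8.000e-04  7.000e-04  1.317e+00] rows 14.2 7.0 clk 0.1 F [-0.8  0.6  0.2] w 0.0855
```

carry_out(
  series=[
    [-0.354,-0.178,-0.117,0,0,0.7,0],
    [-0.354,-0.178,-0.117,0,0,0.7,0],
    [-0.354,-0.178,-0.117,0,0,0.7,0],
    [-0.354,-0.178,-0.117,0,0,0.7,0],
    [-0.354,-0.178,-0.117,0,0,0.7,0],
    [-0.354,-0.178,-0.117,0,0,0.7,0],
    [-0.354,-0.178,-0.117,0,0,0.7,0],
    [-0.354,-0.178,-0.117,0,0,0.7,0],
    [-0.354,-0.178,-0.117,0,0,0.7,0],
  ],
  force=60,
)

```text
clock: 1.23
position: [0.4493, 0.3506, 0.3195]
tool_rot: [-3.141, -0.0, 2.202]
force: [-0.2, 0.8, -1.5]
grip_width: 0.0852
```

```bash
python3 -c "
from h import *
delta([.517,-.198,.30],np.pi/2+.014)"
```

```text
t [-0.4827 -0.2693  0.0196] r [-0.0009 -0.      0.6176] rows 8.8 3.3 clk 1.23 F [-0.2  0.8 -1.5] w 0.0852
```

carry_out(
  series=[
    [-0.4827,-0.2693,0.02,0,0,0.618,0],
    [-0.4827,-0.2693,0.02,0,0,0.618,0],
    [-0.4827,-0.2693,0.02,0,0,0.618,0],
    [-0.4827,-0.2693,0.02,0,0,0.618,0],
    [-0.4827,-0.2693,0.02,0,0,0.618,0],
    [-0.4827,-0.2693,0.02,0,0,0.618,0],
    [-0.4827,-0.2693,0.02,0,0,0.618,0],
    [-0.4827,-0.2693,0.02,0,0,0.618,0],
    [-0.4827,-0.2693,0.02,0,0,0.618,0],
    [-0.4827,-0.2693,0.02,0,0,0.618,0],
  ],
)

```text
clock: 2.48
position: [0.5168, -0.2011, 0.2992]
tool_rot: [-3.14, 0.001, 1.58]
force: [0.4, 0.9, -0.7]
grip_width: 0.0856
```

```bash
python3 -c "
from h import *
delta([.517,-.198,.147],np.pi/2+.014)"
```

```text
t [0.0033 0.0004 0.1522] r [-0.0014  0.0011 -0.0047] rows 2.4 0.0 clk 2.48 F [ 0.4  0.9 -0.7] w 0.0856
```

carry_out(
  series=[
    [0.002,0,0.05,0,0,0,0],
    [0.003,0,0.1,0,0,0,0],
    [0.003,0,0.14,0,0,0,0],
    [0.003,0,0.152,0,0,0,0],
    [0.003,0,0.152,0,0,0,0],
    [0.003,0,0.152,0,0,0,200],
    [0.003,0,0.152,0,0,0,255],
    [0.003,0,0.152,0,0,0,255],
    [0.003,0,0.152,0,0,0,255],
    [0.003,0,0.152,0,0,0,255],
  ],
)

```text
clock: 3.72
position: [0.5175, -0.1956, 0.1483]
tool_rot: [3.141, 0.0, 1.584]
force: [-0.1, -0.7, 4.3]
grip_width: 0.0029
```

```bash
python3 - <<'E'
from h import *
p,d=imaging.grab_frame("scene"); crop(p,"pics/s1.png",150,350,90,310,3)
delta([.517,-.198,.147],np.pi/2+.014)
E
```

```text
t [-0.0024 -0.0005  0.0013] r [ 0.0005  0.0001 -0.0011] rows 0.0 0.0 clk 3.77 F [-1.2  1.1  6.3] w 0.0032
```

View pics/s1.png

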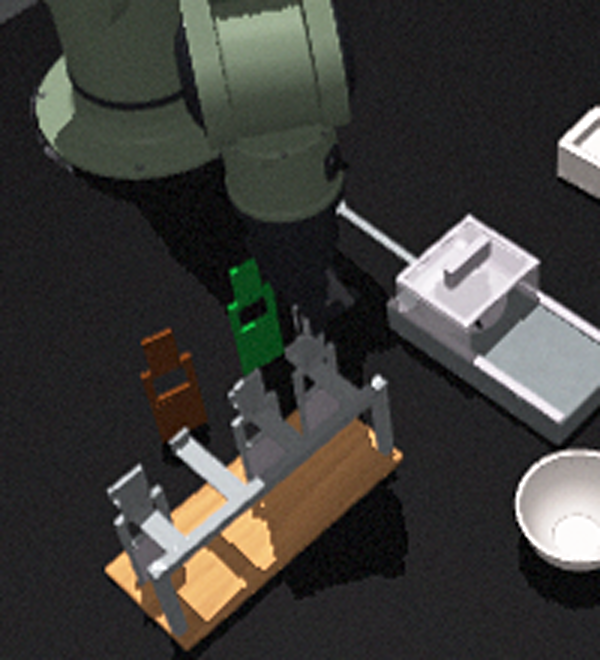

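carry_out(
  series=[
    [0,0,-0.01,0,0,0,255],
    [0,0,-0.022,0,0,0,255],
    [0,0,-0.022,0,0,0,255],
    [0,-0.012,-0.022,0,0,0,255],
    [0,-0.03,-0.022,0,0,0,255],
    [0,-0.05,-0.022,0,0,0,255],
    [0,-0.05,-0.022,0,0,0,255],
  ],
)

```text
clock: 4.65
position: [0.4655, -0.1962, 0.1699]
tool_rot: [-3.141, -0.001, 1.583]
force: [0.7, -0.3, -0.9]
grip_width: 0.0029
```

```bash
python3 - <<'E'
from h import *
p,d=imaging.grab_frame("scene"); crop(p,"pics/s2.png",150,350,90,310,3)
delta([.47,-.196,.32],np.pi/2+.014)
E
```

```text
t [ 1.0e-04  3.3e-03 -1.5e-01] r [-0.0001 -0.0003 -0.0014] rows 2.4 0.0 clk 4.7 F [ 1.1 -0.5 -1. ] w 0.003
```

View pics/s2.png

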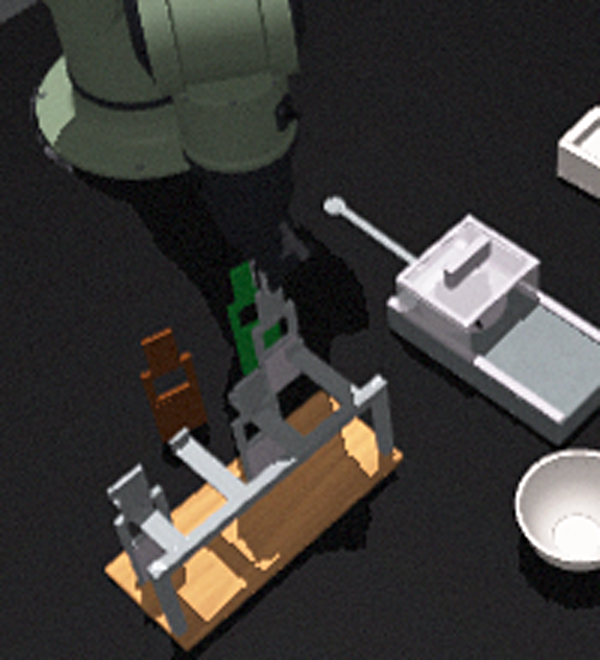

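carry_out(
  series=[
    [0,0,-0.06,0,0,0,255],
    [0,0,-0.12,0,0,0,255],
    [-0.0,0,-0.15,0,0,0,255],
    [0,0,-0.15,0,0,0,255],
  ],
)

```text
clock: 5.2
position: [0.4684, -0.1963, 0.3217]
tool_rot: [3.138, 0.0, 1.584]
force: [-0.3, 0.7, -2.2]
grip_width: 0.0032
```

```bash
python3 -c "
from h import *
delta([.609,.278,.32],np.pi/2+.066)"
```

```text
t [0.4724 0.147  0.002 ] r [ 0.0035  0.0006 -0.0525] rows 7.9 0.3 clk 5.2 F [-0.3  0.7 -2.2] w 0.0032
```

carry_out(
  series=[
    [0.472,0.147,0.002,0,0,-0.052,255],
    [0.472,0.147,0.002,0,0,-0.052,255],
    [0.472,0.147,0.002,0,0,-0.052,255],
    [0.472,0.147,0.002,0,0,-0.052,255],
    [0.472,0.147,0.002,0,0,-0.052,255],
    [0.472,0.147,0.002,0,0,-0.052,255],
    [0.472,0.147,0.002,0,0,-0.052,255],
    [0.472,0.147,0.002,0,0,-0.052,255],
    [0.472,0.147,0.002,0,0,-0.052,255],
    [0.472,0.147,0.002,0,0,-0.052,255],
  ],
)

```text
clock: 6.45
position: [0.608, 0.2771, 0.3164]
tool_rot: [-3.14, 0.001, 1.636]
force: [-0.1, -1.4, -1.7]
grip_width: 0.0028
```

```bash
cat >> h.py <<'E'
def look(tag,x0=.3,x1=.8,y0=-.5,y1=.5):
    out={}
    for n in("top","scene"):
        p,d=imaging.grab_frame(n); cv2.imwrite(f"pics/{tag}_{n}.png",p); out[n]=(p,d,cloud(n,d))
    return out
def rack(o):
    for n in o:
        p,d,C=o[n]; X,Y,Z=C[...,0],C[...,1],C[...,2]
        m=(d>0)&(Z>.047)&(Z<.059)&(X>.35)&(X<.75)&(Y>.12)&(Y<.5)&(p.min(-1)>90)
        k,l,st,ce=cv2.connectedComponentsWithStats(m.astype(np.uint8))
        for i in range(1,k):
            if st[i,4]>100:
                print(n,"rack",st[i],[np.round(a,4) for a in cv2.minAreaRect(C[l==i][:,:2].astype(np.float32))])
def boxes(o,z0,z1,x0,x1,y0,y1,mn=8):
    for n in o:
        p,d,C=o[n]; X,Y,Z=C[...,0],C[...,1],C[...,2]
        m=(d>0)&(Z>z0)&(Z<z1)&(X>x0)&(X<x1)&(Y>y0)&(Y<y1)
        k,l,st,ce=cv2.connectedComponentsWithStats(m.astype(np.uint8))
        for i in range(1,k):
            if st[i,4]>=mn:
                q=C[l==i]; print(n,st[i],"min",q.min(0).round(3),"max",q.max(0).round(3),"med",np.median(q,0).round(3))
E
python3 - <<'E'
from h import *
o=look("a"); rack(o)
boxes(o,.185,.27,.5,.72,.15,.4)
delta([.609,.278,.134],np.pi/2+.066)
crop(o["top"][0],"pics/a1.png",150,350,100,260,4)
crop(o["scene"][0],"pics/a2.png",290,440,60,200,4)
E
```

```text
top rack [ 196  175   31   69 1691] [array([0.5373, 0.2738]), array([0.18  , 0.0772]), np.float64(4.04)]
scene rack [336 126  56  37 786] [array([0.5365, 0.2741]), array([0.1833, 0.0839]), np.float64(3.9575)]
top [171 155  35  15 298] min [0.602 0.249 0.192] max [0.612 0.3   0.269] med [0.605 0.271 0.236]
scene [379 101  13  27 178] min [0.603 0.247 0.189] max [0.613 0.301 0.27 ] med [0.609 0.27  0.232]
t [0.0016 0.001  0.1836] r [-0.0005  0.0005 -0.0025] rows 2.9 0.0 clk 6.55 F [-0.7 -0.1 -1.1] w 0.0029
```

View pics/a1.png

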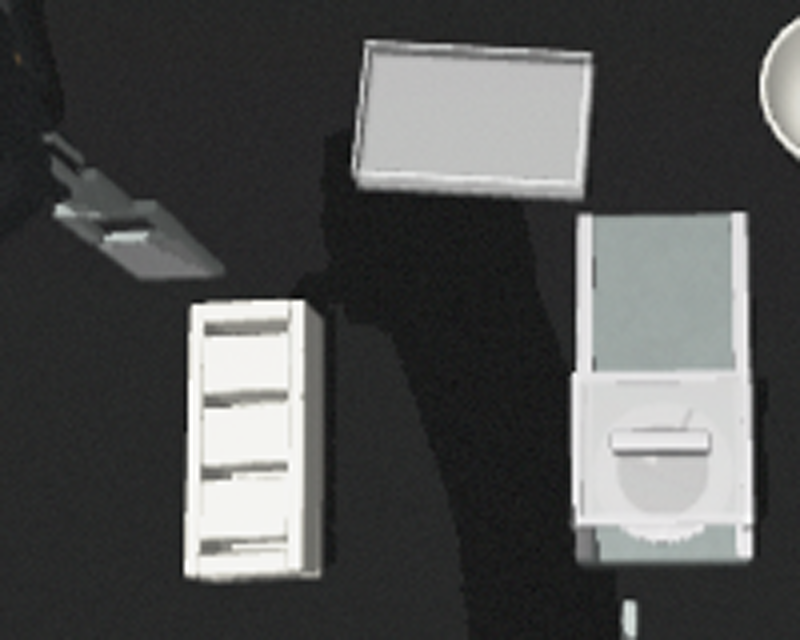

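View pics/a2.png

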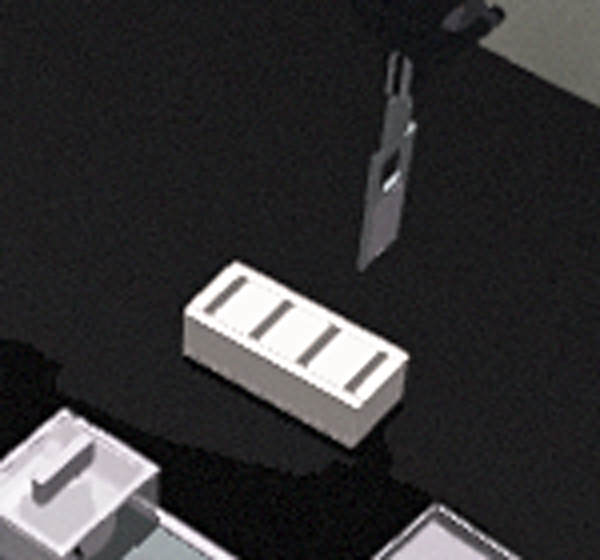

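```bash
python3 - <<'E'
from h import *
delta([.6095,.2815,.135],np.pi/2+.070)
E
```

```text
t [0.005  0.0017 0.1826] r [-0.0005  0.0005 -0.0065] rows 2.9 0.0 clk 6.55 F [-0.7 -0.1 -1.1] w 0.0029
```

carry_out(
  series=[
    [0.005,0.002,0.0,0,0,-0.006,255],
    [0.005,0.002,0.05,0,0,-0.006,255],
    [0.005,0.002,0.095,0,0,-0.006,255],
    [0.005,0.002,0.12,0,0,-0.006,255],
    [0.005,0.002,0.12,0,0,-0.006,255],
    [0.005,0.002,0.12,0,0,-0.006,255],
  ],
)

```text
clock: 7.3
position: [0.6106, 0.2829, 0.1995]
tool_rot: [3.14, -0.001, 1.642]
force: [-0.0, 0.6, -0.8]
grip_width: 0.0029
```

```bash
python3 - <<'E'
from h import *
o=look("b"); rack(o)
boxes(o,.058,.16,.5,.72,.15,.4)
delta([.6095,.2815,.135],np.pi/2+.070)
crop(o["scene"][0],"pics/b2.png",330,420,80,180,6)
crop(o["top"][0],"pics/b1.png",170,260,140,250,6)
E
```

```text
top rack [ 196  175   31   69 1607] [array([0.5366, 0.274 ]), array([0.1787, 0.0771]), np.float64(3.6991)]
scene rack [336 126  56  38 742] [array([0.5357, 0.2741]), array([0.1838, 0.0846]), np.float64(4.423)]
top [187 169  31  12 219] min [0.604 0.255 0.074] max [0.613 0.305 0.16 ] med [0.607 0.279 0.123]
scene [378 125  13  28 160] min [0.604 0.252 0.073] max [0.615 0.31  0.159] med [0.612 0.277 0.119]
t [-0.0015 -0.0013  0.0646] r [ 0.0019 -0.001   0.0009] rows 1.0 0.0 clk 7.4 F [ 0.1 -0.4 -1.5] w 0.003
```

View pics/b2.png

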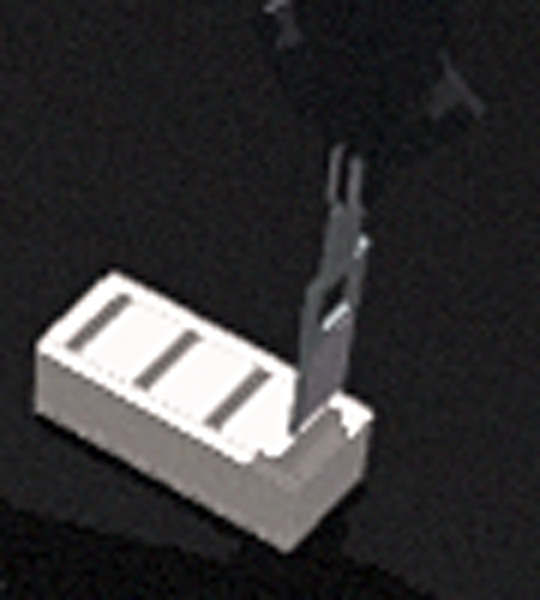

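View pics/b1.png

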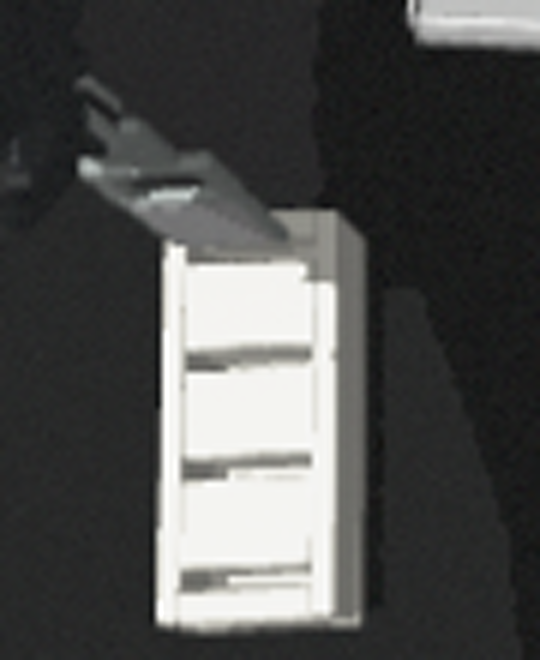

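carry_out(
  series=[
    [-0.001,-0.001,0.01,0,0,0,255],
    [-0.001,-0.001,0.02,0,0,0,255],
    [-0.001,-0.001,0.03,0,0,0,255],
    [-0.001,-0.001,0.035,0,0,0,255],
  ],
)

```text
clock: 7.9
position: [0.6086, 0.2817, 0.162]
tool_rot: [-3.141, 0.0, 1.642]
force: [-0.8, -0.4, -0.7]
grip_width: 0.003
```

carry_out(
  series=[
    [0,0,0.015,0,0,0,255],
    [0,0,0.025,0,0,0,255],
    [0,0,0.028,0,0,0,255],
    [0,0,0.028,0,0,0,255],
  ],
)

```text
clock: 8.4
position: [0.6096, 0.2818, 0.1354]
tool_rot: [3.14, -0.0, 1.642]
force: [-0.7, 0.3, 5.2]
grip_width: 0.0029
```

carry_out(
  series=[
    [0,0,0,0,0,0,190],
    [0,0,0,0,0,0,190],
    [0,0,0,0,0,0,190],
    [0,0,-0.03,0,0,0,190],
    [0,0,-0.08,0,0,0,190],
    [0,0,-0.14,0,0,0,190],
    [0,0,-0.18,0,0,0,190],
    [0,0,-0.18,0,0,0,190],
  ],
)

```text
clock: 9.4
position: [0.61, 0.282, 0.3182]
tool_rot: [3.137, -0.002, 1.642]
force: [-0.0, 0.3, -0.6]
grip_width: 0.0217
```

```bash
python3 - <<'E'
from h import *
o=look("c"); rack(o)
boxes(o,.06,.2,.45,.72,.15,.4)
delta([.50,-.26,.32],np.pi/2+.014)
delta([.518,-.2715,.147],np.pi/2+.014)
crop(o["scene"][0],"pics/c2.png",150,420,80,310,3)
E
```

```text
top rack [ 196  175   31   69 1617] [array([0.5363, 0.274 ]), array([0.1781, 0.0781]), np.float64(4.1874)]
scene rack [336 126  56  38 723] [array([0.5371, 0.2744]), array([0.1834, 0.0843]), np.float64(4.1646)]
top [191 168  29  15 247] min [0.603 0.253 0.06 ] max [0.614 0.304 0.17 ] med [0.607 0.276 0.119]
scene [377 126  12  30 172] min [0.604 0.251 0.061] max [0.615 0.307 0.17 ] med [0.61  0.274 0.114]
t [-0.5327 -0.1469 -0.0054] r [-0.0003 -0.      0.057 ] rows 8.8 0.3 clk 9.5 F [-0.4 -0.1 -1.2] w 0.0218
t [-0.5454 -0.1298  0.1676] r [-0.0003 -0.      0.057 ] rows 9.4 0.3 clk 9.5 F [-0.4 -0.1 -1.2] w 0.0218
```

View pics/c2.png

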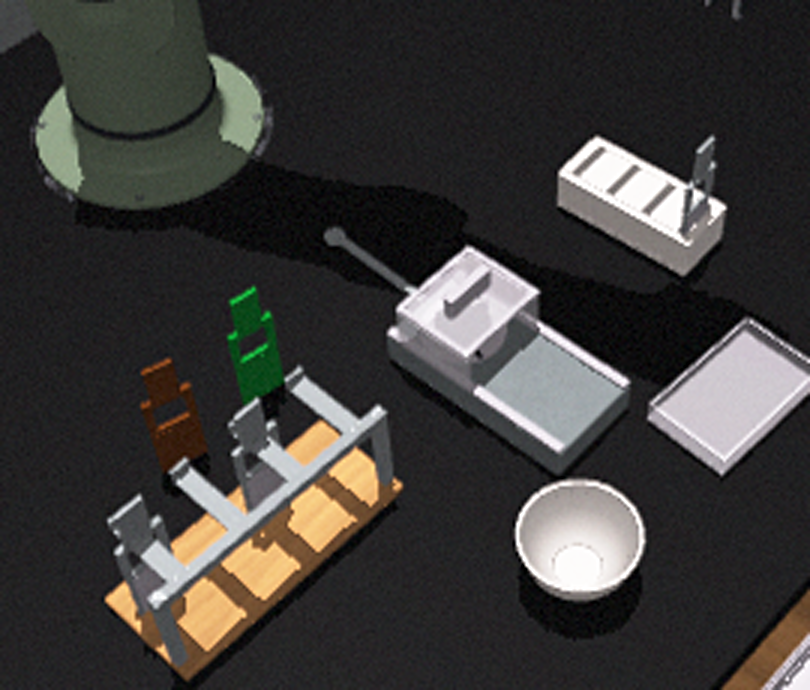

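carry_out(
  series=[
    [-0.545,-0.13,-0.002,0,0,0.057,120],
    [-0.545,-0.13,-0.002,0,0,0.057,120],
    [-0.545,-0.13,-0.002,0,0,0.057,120],
    [-0.545,-0.13,-0.002,0,0,0.057,120],
    [-0.545,-0.13,-0.002,0,0,0.057,120],
    [-0.545,-0.13,-0.002,0,0,0.057,120],
    [-0.545,-0.13,-0.002,0,0,0.057,120],
    [-0.545,-0.13,-0.002,0,0,0.057,120],
    [-0.545,-0.13,-0.002,0,0,0.057,120],
    [-0.545,-0.13,0.02,0,0,0.057,120],
  ],
)

```text
clock: 10.75
position: [0.5159, -0.2762, 0.2946]
tool_rot: [-3.141, 0.002, 1.578]
force: [0.1, 0.4, -1.3]
grip_width: 0.0451
```

```bash
python3 - <<'E'
from h import *
delta([.518,-.2715,.147],np.pi/2+.014)
E
```

```text
t [0.005  0.0021 0.1476] r [-0.0002  0.0022 -0.0069] rows 2.4 0.0 clk 10.75 F [ 0.1  0.4 -1.3] w 0.0451
```

carry_out(
  series=[
    [0.001,0.0,0.05,0,0,0,120],
    [0.001,0,0.1,0,0,0,120],
    [0.001,0,0.14,0,0,0,120],
    [0.001,0,0.15,0,0,0,120],
    [0.001,0,0.15,0,0,0,120],
    [0.001,0,0.15,0,0,0,200],
    [0.001,0,0.15,0,0,0,255],
    [0.001,0,0.15,0,0,0,255],
    [0.001,0,0.15,0,0,0,255],
    [0.001,0,0.15,0,0,0,255],
  ],
)

```text
clock: 12.0
position: [0.5185, -0.2704, 0.1461]
tool_rot: [3.14, 0.001, 1.585]
force: [-0.5, -0.0, 7.7]
grip_width: 0.0032
```

carry_out(
  series=[
    [0,0,-0.01,0,0,0,255],
    [0,0,-0.022,0,0,0,255],
    [0,0,-0.022,0,0,0,255],
    [0,-0.012,-0.022,0,0,0,255],
    [0,-0.03,-0.022,0,0,0,255],
    [0,-0.05,-0.022,0,0,0,255],
    [0,-0.05,-0.022,0,0,0,255],
  ],
)

```text
clock: 12.88
position: [0.466, -0.2709, 0.1669]
tool_rot: [-3.141, -0.001, 1.583]
force: [0.7, 0.5, 0.5]
grip_width: 0.0031
```

carry_out(
  series=[
    [0,0,-0.06,0,0,0,255],
    [0,0,-0.12,0,0,0,255],
    [-0.0,0,-0.15,0,0,0,255],
    [0,0,-0.15,0,0,0,255],
  ],
)

```text
clock: 13.38
position: [0.4687, -0.2711, 0.3187]
tool_rot: [3.138, 0.001, 1.585]
force: [0.4, -0.0, -1.9]
grip_width: 0.0033
```

```bash
python3 - <<'E'
from h import *
o=look("d"); rack(o)
boxes(o,.175,.27,.4,.5,-.4,-.15)
delta([.513,.2725,.32],np.pi/2+.07)
crop(o["scene"][0],"pics/d2.png",150,420,80,310,3)
E
```

```text
top rack [ 196  175   31   69 1615] [array([0.5365, 0.2737]), array([0.1783, 0.0768]), np.float64(3.7869)]
scene rack [336 126  56  37 726] [array([0.5362, 0.2738]), array([0.1826, 0.0836]), np.float64(4.1085)]
top [428 228  34   7 153] min [ 0.464 -0.297  0.198] max [ 0.47  -0.248  0.269] med [ 0.465 -0.269  0.248]
scene [206 180  20  29 311] min [ 0.462 -0.298  0.192] max [ 0.476 -0.246  0.27 ] med [ 0.469 -0.273  0.235]
t [ 0.5422  0.053  -0.0036] r [-0.0005 -0.0004 -0.0556] rows 8.7 0.3 clk 13.47 F [-0.2 -0.4 -2.1] w 0.0037
```

View pics/d2.png

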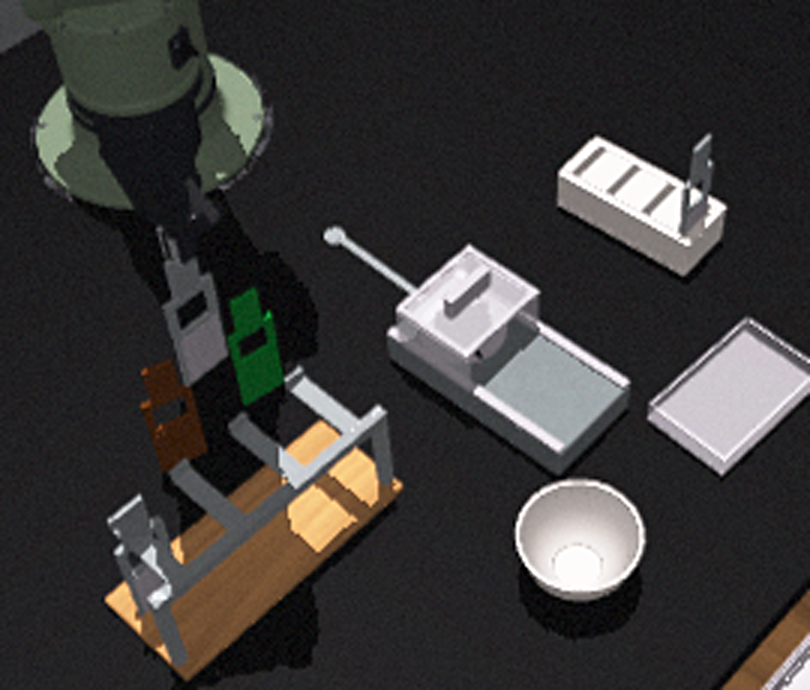

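carry_out(
  series=[
    [0.5435,0.054,-0.002,0,0,-0.056,255],
    [0.5435,0.054,-0.002,0,0,-0.056,255],
    [0.5435,0.054,-0.002,0,0,-0.056,255],
    [0.5435,0.054,-0.002,0,0,-0.056,255],
    [0.5435,0.054,-0.002,0,0,-0.056,255],
    [0.5435,0.054,-0.002,0,0,-0.056,255],
    [0.5435,0.054,-0.002,0,0,-0.056,255],
    [0.5435,0.054,-0.002,0,0,-0.056,255],
    [0.5435,0.054,-0.002,0,0,-0.056,255],
    [0.5435,0.054,-0.002,0,0,-0.056,255],
  ],
)

```text
clock: 14.72
position: [0.513, 0.277, 0.3164]
tool_rot: [-3.138, 0.001, 1.646]
force: [0.5, -1.1, -2.1]
grip_width: 0.0033
```

carry_out(
  series=[
    [0,0,0.05,0,0,0,255],
    [0,0,0.09,0,0,0,255],
    [0,0,0.12,0,0,0,255],
    [0,0,0.12,0,0,0,255],
    [0,0,0.12,0,0,0,255],
  ],
)

```text
clock: 15.35
position: [0.5147, 0.2731, 0.1997]
tool_rot: [3.141, -0.0, 1.64]
force: [-0.2, -0.0, -0.1]
grip_width: 0.0034
```

```bash
python3 - <<'E'
from h import *
o=look("e"); rack(o)
boxes(o,.062,.16,.45,.58,.15,.4)
delta([.514,.2738,.135],np.pi/2+.07)
E
```

```text
top rack [ 196  175   31   69 1446] [array([0.5365, 0.2736]), array([0.1788, 0.0774]), np.float64(3.4475)]
scene rack [336 126  56  38 679] [array([0.5355, 0.273 ]), array([0.1839, 0.0853]), np.float64(4.3869)]
top [188 209  31   9 165] min [0.508 0.245 0.078] max [0.518 0.294 0.157] med [0.511 0.268 0.128]
scene [353 113  12  27 165] min [0.507 0.242 0.074] max [0.521 0.297 0.159] med [0.515 0.266 0.121]
t [ 0.0003 -0.0009  0.0652] r [ 0.0014 -0.0008 -0.0003] rows 1.0 0.0 clk 15.45 F [ 0.2  0.4 -1.6] w 0.0032
```

carry_out(
  series=[
    [0.0025,-0.0,0.01,0,0,0,255],
    [0.0025,-0.0,0.02,0,0,0,255],
    [0.0025,-0.0,0.03,0,0,0,255],
    [0.0025,-0.0,0.035,0,0,0,255],
    [0.0025,-0.0,0.035,0,0,0,255],
  ],
)

```text
clock: 16.08
position: [0.514, 0.2757, 0.1636]
tool_rot: [-3.141, 0.0, 1.641]
force: [0.2, 0.6, -2.1]
grip_width: 0.0032
```

carry_out(
  series=[
    [0,0,0.015,0,0,0,255],
    [0,0,0.025,0,0,0,255],
    [0,0,0.029,0,0,0,255],
    [0,0,0.03,0,0,0,255],
  ],
)

```text
clock: 16.58
position: [0.5141, 0.2758, 0.1337]
tool_rot: [-3.141, 0.0, 1.641]
force: [1.3, -0.5, -1.0]
grip_width: 0.0034
```

carry_out(
  series=[
    [0,0,0.001,0,0,0,255],
    [0,0,0.001,0,0,0,190],
    [0,0,0.001,0,0,0,190],
    [0,0,0,0,0,0,190],
    [0,0,-0.03,0,0,0,190],
    [0,0,-0.08,0,0,0,190],
    [0,0,-0.14,0,0,0,190],
    [0,0,-0.18,0,0,0,190],
    [0,0,-0.18,0,0,0,190],
  ],
)

```text
clock: 17.7
position: [0.5152, 0.2763, 0.317]
tool_rot: [3.137, -0.003, 1.641]
force: [0.7, 0.6, -0.0]
grip_width: 0.0219
```

```bash
python3 - <<'E'
from h import *
o=look("f"); rack(o)
boxes(o,.06,.2,.45,.72,.15,.4)
boxes(o,.145,.2,.48,.56,-.45,-.35)
delta([.52,-.408,.30],np.pi/2+.014)
crop(o["scene"][0],"pics/f2.png",150,420,80,310,3)
E
```

```text
top rack [ 196  175   31   69 1490] [array([0.5366, 0.2737]), array([0.1786, 0.0765]), np.float64(3.8899)]
scene rack [336 126  56  38 665] [array([0.5358, 0.2738]), array([0.1839, 0.0812]), np.float64(3.7031)]
top [191 170  29  14 243] min [0.602 0.253 0.061] max [0.611 0.304 0.171] med [0.604 0.276 0.119]
top [189 208  31  11 214] min [0.509 0.248 0.06 ] max [0.519 0.299 0.17 ] med [0.512 0.271 0.119]
scene [353 113  12  30 181] min [0.509 0.245 0.061] max [0.522 0.301 0.174] med [0.516 0.271 0.116]
scene [377 125  11  31 171] min [0.601 0.252 0.06 ] max [0.615 0.305 0.177] med [0.608 0.275 0.115]
top [484 211  20   5  81] min [ 0.516 -0.423  0.148] max [ 0.522 -0.393  0.183] med [ 0.517 -0.406  0.177]
scene [187 245  13  15 108] min [ 0.515 -0.424  0.146] max [ 0.525 -0.393  0.184] med [ 0.522 -0.409  0.166]
t [-0.6827 -0.0419  0.0137] r [ 0.     -0.0002  0.0561] rows 10.9 0.3 clk 17.8 F [ 0.4  0.4 -0.5] w 0.0218
```

View pics/f2.png

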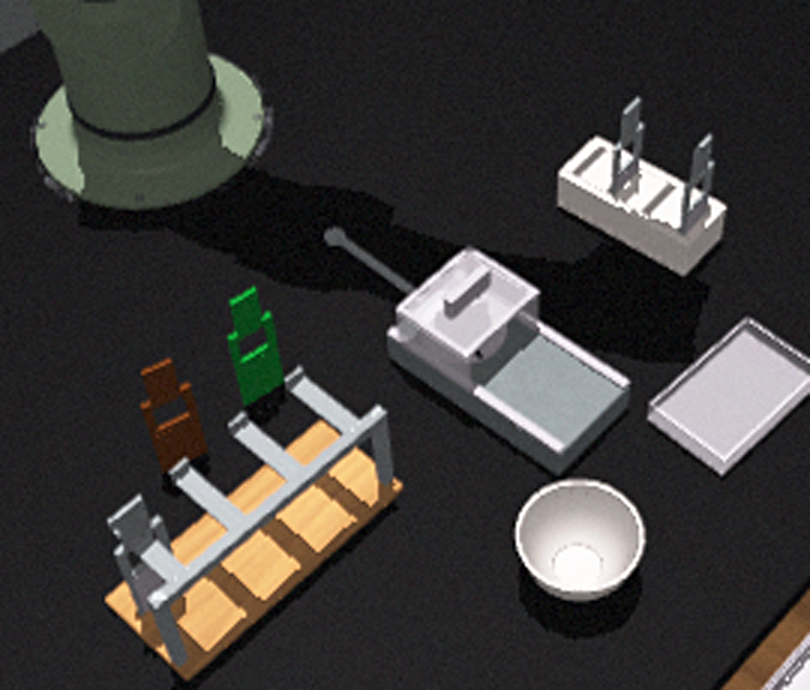

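Mirrors stand in slots 2 and 4; the last one is on hook 1 (crop about 130,540), tab centre ≈ (0.519, -0.408).

carry_out(
  series=[
    [-0.683,-0.042,0.01,0,0,0.056,120],
    [-0.683,-0.042,0.01,0,0,0.056,120],
    [-0.683,-0.042,0.01,0,0,0.056,120],
    [-0.683,-0.042,0.01,0,0,0.056,120],
    [-0.683,-0.042,0.01,0,0,0.056,120],
    [-0.683,-0.042,0.01,0,0,0.056,120],
    [-0.683,-0.042,0.01,0,0,0.056,120],
    [-0.683,-0.042,0.01,0,0,0.056,120],
    [-0.683,-0.042,0.01,0,0,0.056,120],
    [-0.683,-0.042,0.01,0,0,0.056,120],
  ],
)

```text
clock: 19.05
position: [0.519, -0.3506, 0.3035]
tool_rot: [-3.14, -0.001, 1.585]
force: [1.6, 1.4, 0.5]
grip_width: 0.0452
```

```bash
python3 - <<'E'
from h import *
delta([.52,-.408,.147],np.pi/2+.014)
E
```

```text
t [-0.0575  0.0004  0.1564] r [-0.0016 -0.0009  0.0003] rows 2.7 0.0 clk 19.05 F [1.6 1.4 0.5] w 0.0452
```

carry_out(
  series=[
    [-0.058,0,0,0,0,0,120],
    [-0.058,0,0,0,0,0,120],
    [-0.058,0,0.05,0,0,0,120],
    [-0.058,0,0.07,0,0,0,120],
    [-0.058,0,0.07,0,0,0,120],
  ],
)

```text
clock: 19.68
position: [0.5198, -0.4056, 0.2328]
tool_rot: [-3.139, -0.002, 1.585]
force: [0.8, -0.0, 0.2]
grip_width: 0.0452
```

```bash
python3 - <<'E'
from h import *
delta([.52,-.408,.147],np.pi/2+.014)
E
```

```text
t [-0.0026  0.0005  0.0858] r [-0.003  -0.0021  0.0005] rows 1.4 0.0 clk 19.68 F [ 0.8 -0.   0.2] w 0.0452
```

carry_out(
  series=[
    [-0.002,0,0.05,0,0,0,120],
    [-0.002,0,0.078,0,0,0,120],
    [-0.002,0,0.086,0,0,0,120],
    [-0.002,0,0.086,0,0,0,120],
    [-0.002,0,0.086,0,0,0,200],
    [-0.002,0,0.086,0,0,0,255],
    [-0.002,0,0.086,0,0,0,255],
    [-0.002,0,0.086,0,0,0,255],
    [-0.002,0,0.086,0,0,0,255],
  ],
)

```text
clock: 20.8
position: [0.5208, -0.4094, 0.1499]
tool_rot: [3.14, 0.001, 1.585]
force: [-0.7, 0.2, 6.6]
grip_width: 0.0023
```

carry_out(
  series=[
    [0,0,-0.01,0,0,0,255],
    [0,0,-0.022,0,0,0,255],
    [0,0,-0.022,0,0,0,255],
    [0,-0.012,-0.022,0,0,0,255],
    [0,-0.03,-0.022,0,0,0,255],
    [0,-0.05,-0.022,0,0,0,255],
    [0,-0.05,-0.022,0,0,0,255],
  ],
)

```text
clock: 21.68
position: [0.4682, -0.4101, 0.1709]
tool_rot: [-3.141, -0.0, 1.583]
force: [0.0, 0.0, -1.0]
grip_width: 0.002
```

carry_out(
  series=[
    [0,0,-0.06,0,0,0,255],
    [0,0,-0.12,0,0,0,255],
    [0,0,-0.16,0,0,0,255],
    [0,0,-0.16,0,0,0,255],
    [0,0,-0.16,0,0,0,255],
  ],
)

```text
clock: 22.3
position: [0.4702, -0.4092, 0.3299]
tool_rot: [-3.141, -0.001, 1.585]
force: [0.1, -0.3, -1.1]
grip_width: 0.0021
```

```bash
python3 - <<'E'
from h import *
o=look("g"); rack(o)
boxes(o,.175,.27,.4,.5,-.5,-.3)
boxes(o,.06,.2,.45,.72,.15,.4)
delta([.466,.27,.33],np.pi/2+.07)
E
```

```text
top rack [ 196  175   31   69 1509] [array([0.5364, 0.2737]), array([0.1778, 0.0771]), np.float64(3.8409)]
scene rack [336 126  56  38 662] [array([0.5364, 0.2736]), array([0.1834, 0.0817]), np.float64(4.1631)]
top [492 229  39   8 143] min [ 0.463 -0.43   0.204] max [ 0.471 -0.382  0.27 ] med [ 0.465 -0.399  0.241]
scene [164 213  21  26 317] min [ 0.463 -0.434  0.2  ] max [ 0.474 -0.383  0.27 ] med [ 0.469 -0.41   0.239]
top [191 170  29  13 242] min [0.602 0.254 0.061] max [0.611 0.304 0.171] med [0.605 0.276 0.119]
top [189 209  31  10 207] min [0.508 0.248 0.06 ] max [0.518 0.298 0.17 ] med [0.512 0.271 0.119]
scene [353 113  11  30 185] min [0.479 0.246 0.061] max [0.518 0.305 0.172] med [0.514 0.27  0.114]
scene [377 125  11  31 175] min [0.601 0.252 0.06 ] max [0.613 0.308 0.174] med [0.608 0.276 0.115]
t [6.792e-01 5.500e-03 3.000e-04] r [-0.0016 -0.0012 -0.0558] rows 10.9 0.3 clk 22.4 F [ 0.  -0.  -1.4] w 0.0019
```

carry_out(
  series=[
    [0.678,0.006,0,0,0,-0.056,255],
    [0.678,0.006,0,0,0,-0.056,255],
    [0.678,0.006,0,0,0,-0.056,255],
    [0.678,0.006,0,0,0,-0.056,255],
    [0.678,0.006,0,0,0,-0.056,255],
    [0.678,0.006,0,0,0,-0.056,255],
    [0.678,0.006,0,0,0,-0.056,255],
    [0.678,0.006,0,0,0,-0.056,255],
    [0.678,0.006,0,0,0,-0.056,255],
    [0.678,0.006,0,0,0,-0.056,255],
  ],
)

```text
clock: 23.65
position: [0.4665, 0.2172, 0.3302]
tool_rot: [-3.141, 0.0, 1.641]
force: [2.2, -1.7, -0.1]
grip_width: 0.0021
```

```bash
python3 - <<'E'
from h import *
delta([.4665,.2685,.20],np.pi/2+.07)
E
```

```text
t [0.0512 0.0037 0.1301] r [-0.0009  0.0004  0.    ] rows 2.2 0.0 clk 23.65 F [ 2.2 -1.7 -0.1] w 0.0021
```

carry_out(
  series=[
    [0.053,0.003,0,0,0,0,255],
    [0.053,0.003,0,0,0,0,255],
    [0.053,0.003,0.05,0,0,0,255],
    [0.053,0.003,0.1,0,0,0,255],
    [0.053,0.003,0.127,0,0,0,255],
    [0.053,0.003,0.127,0,0,0,255],
    [0.053,0.003,0.127,0,0,0,255],
  ],
)

```text
clock: 24.52
position: [0.4669, 0.2682, 0.2048]
tool_rot: [3.141, -0.0, 1.64]
force: [0.4, 0.4, -0.6]
grip_width: 0.0025
```

```bash
python3 - <<'E'
from h import *
o=look("i"); rack(o)
boxes(o,.062,.16,.4,.58,.15,.4)
delta([.4665,.2685,.137],np.pi/2+.07)
E
```

```text
top rack [ 196  175   31   69 1395] [array([0.5364, 0.2739]), array([0.1784, 0.0775]), np.float64(3.6177)]
scene rack [336 126  56  38 662] [array([0.5366, 0.2737]), array([0.183 , 0.0839]), np.float64(2.8442)]
top [191 210  29   9 161] min [0.508 0.248 0.062] max [0.518 0.299 0.159] med [0.511 0.269 0.106]
top [187 230  31   8 142] min [0.459 0.242 0.077] max [0.469 0.291 0.159] med [0.462 0.264 0.132]
scene [341 108  12  25 160] min [0.461 0.241 0.076] max [0.471 0.295 0.16 ] med [0.466 0.264 0.12 ]
scene [353 115  11  28 162] min [0.507 0.245 0.062] max [0.52  0.301 0.159] med [0.514 0.271 0.112]
t [-0.     -0.0006  0.0681] r [ 0.0015 -0.001  -0.0003] rows 1.1 0.0 clk 24.62 F [ 0.9  0.1 -0.7] w 0.0018
```

carry_out(
  series=[
    [0.0015,0.001,0.01,0,0,0,255],
    [0.0015,0.001,0.02,0,0,0,255],
    [0.0015,0.001,0.03,0,0,0,255],
    [0.0015,0.001,0.037,0,0,0,255],
    [0.0015,0.001,0.037,0,0,0,255],
  ],
)

```text
clock: 25.25
position: [0.4671, 0.2697, 0.1663]
tool_rot: [-3.141, 0.001, 1.641]
force: [0.3, -0.1, -0.8]
grip_width: 0.0021
```

carry_out(
  series=[
    [0,0,0.015,0,0,0,255],
    [0,0,0.026,0,0,0,255],
    [0,0,0.03,0,0,0,255],
    [0,0,0.03,0,0,0,255],
  ],
)

```text
clock: 25.75
position: [0.4677, 0.27, 0.1369]
tool_rot: [3.141, -0.0, 1.641]
force: [0.2, -0.7, 2.4]
grip_width: 0.002
```

Touching the floor. Release and rise.

carry_out(
  series=[
    [0,0,0,0,0,0,190],
    [0,0,0,0,0,0,190],
    [0,0,0,0,0,0,190],
    [0,0,-0.03,0,0,0,190],
    [0,0,-0.08,0,0,0,190],
    [0,0,-0.14,0,0,0,190],
    [0,0,-0.18,0,0,0,190],
    [0,0,-0.18,0,0,0,190],
  ],
)

```text
clock: 26.75
position: [0.4683, 0.2705, 0.3196]
tool_rot: [3.138, -0.003, 1.641]
force: [-0.5, -0.5, -1.0]
grip_width: 0.0219
```

```bash
python3 - <<'E'
from h import *
o=look("j"); rack(o)
boxes(o,.06,.2,.42,.72,.15,.4)
boxes(o,.108,.13,.45,.62,-.1,.1)
for n in o:
    p,d,C=o[n]; X,Y,Z=C[...,0],C[...,1],C[...,2]
    m=(d>0)&(Z>.112)&(Z<.13)&(X>.45)&(X<.62)&(abs(Y)<.1); print(n,"bar",cv2.minAreaRect(C[m][:,:2].astype(np.float32)))
    m=(d>0)&(Z>.086)&(Z<.1)&(X>.4)&(X<.7)&(abs(Y)<.1); print(n,"plate",cv2.minAreaRect(C[m][:,:2].astype(np.float32)))
    m=(d>0)&(Z>.033)&(Z<.058)&(X>.4)&(X<.8)&(abs(Y)<.1); print(n,"housing",cv2.minAreaRect(C[m][:,:2].astype(np.float32)))
crop(o["scene"][0],"pics/j2.png",150,420,80,310,3)
crop(o["top"][0],"pics/j1.png",280,360,140,250,6)
delta([.527,.001,.25],np.pi/2)
E
```

```text
top rack [ 196  175   31   69 1453] [array([0.5364, 0.2738]), array([0.178, 0.077]), np.float64(3.8186)]
scene rack [336 127  56  37 635] [array([0.5366, 0.2732]), array([0.1822, 0.0832]), np.float64(4.1291)]
top [191 169  29  14 244] min [0.602 0.253 0.06 ] max [0.611 0.304 0.17 ] med [0.605 0.276 0.119]
top [189 209  31  10 196] min [0.508 0.248 0.062] max [0.517 0.299 0.169] med [0.511 0.27  0.12 ]
top [189 231  31   8 162] min [0.458 0.242 0.061] max [0.467 0.294 0.17 ] med [0.462 0.263 0.122]
scene [341 106  11  30 181] min [0.456 0.24  0.061] max [0.474 0.3   0.171] med [0.465 0.266 0.116]
scene [353 112  11  31 185] min [0.507 0.245 0.06 ] max [0.519 0.301 0.172] med [0.514 0.27  0.114]
scene [377 125  11  32 175] min [0.6   0.251 0.06 ] max [0.613 0.306 0.171] med [0.609 0.275 0.115]
top [303 207  25   6 128] min [ 0.52  -0.028  0.116] max [0.534 0.03  0.125] med [0.526 0.001 0.121]
scene [298 168  15  16  96] min [ 0.522 -0.031  0.109] max [0.536 0.033 0.127] med [0.529 0.    0.12 ]
top bar ((0.5269243717193604, 0.0010275673121213913), (0.012513751164078712, 0.05797102302312851), 2.9011871814727783)
top plate ((0.5273433327674866, 0.0012050271034240723), (0.09598225355148315, 0.11062249541282654), 1.951704502105713)
top housing ((0.6262721419334412, -0.017231203615665436), (0.33098775148391724, 0.18468758463859558), 7.036952018737793)
scene bar ((0.5283748507499695, 0.0011284910142421722), (0.012958127073943615, 0.06425144523382187), 1.5469439029693604)
scene plate ((0.5271260738372803, 0.0025339536368846893), (0.10164259374141693, 0.11699509620666504), 0.8656175136566162)
scene housing ((0.6241345405578613, -0.026052355766296387), (0.323635995388031, 0.19317616522312164), 12.64150619506836)
t [-0.2724  0.0409  0.0666] r [-0.     -0.0001  0.0701] rows 4.5 0.4 clk 26.85 F [-0.2 -0.4 -1.4] w 0.0216
```

View pics/j2.png

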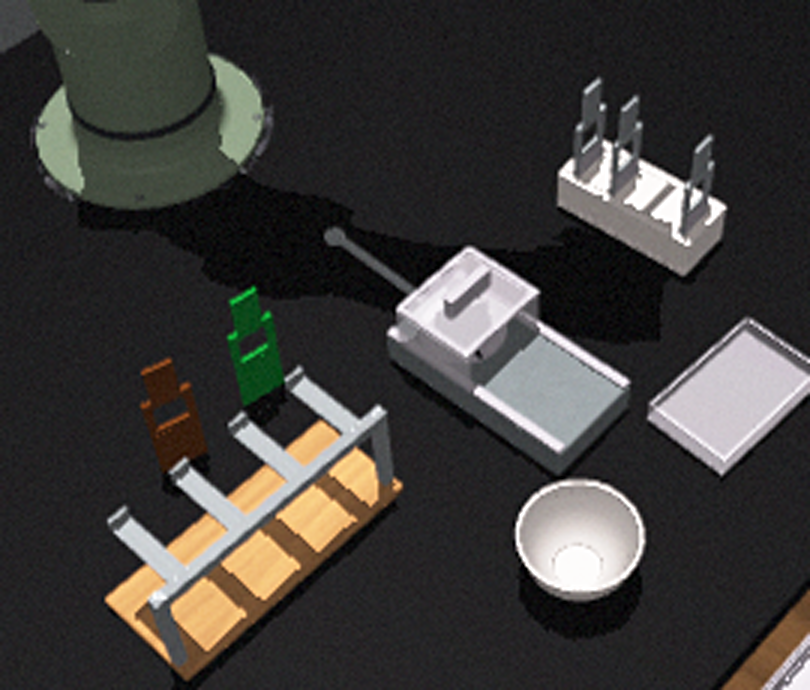

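View pics/j1.png

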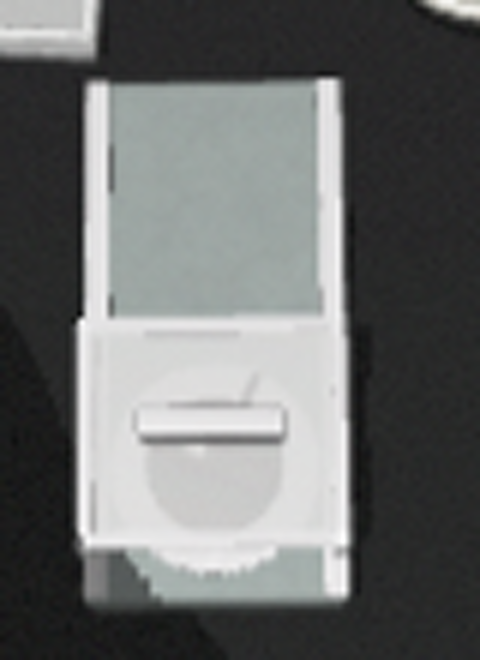

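```bash
python3 - <<'E'
from h import *
p=cv2.imread("pics/j_top.png")
_,d=imaging.grab_frame("top"); C=cloud("top",d); X,Y,Z=C[...,0],C[...,1],C[...,2]
m=(d>0)&(Z>.03)&(Z<.06)&(X>.585)&(X<.8)&(abs(Y)<.08)
k,l,st,ce=cv2.connectedComponentsWithStats(m.astype(np.uint8)); i=1+st[1:,4].argmax()
print(st[i],cv2.minAreaRect(C[l==i][:,:2].astype(np.float32)), np.median(Z[l==i]))
q=C[l==i]
for s in(1,-1):
    xs=np.arange(.6,.69,.006); e=[]
    for x in xs:
        r=q[abs(q[:,0]-x)<.003]; e.append((s*r[:,1]).max()*s)
    print(s,np.polyfit(xs,e,1),np.round(e,3))
E
```

```text
[ 294  153   43   40 1696] ((0.6424015760421753, 0.005392007529735565), (0.11131146550178528, 0.11372025310993195), 1.4901596307754517) 0.04091323719738016
1 [0.03261343 0.04090097] [0.061 0.061 0.061 0.061 0.061 0.062 0.062 0.062 0.062 0.062 0.062 0.063
 0.063 0.063 0.063]
-1 [ 0.01290303 -0.05904042] [-0.051 -0.051 -0.051 -0.051 -0.051 -0.051 -0.051 -0.051 -0.051 -0.051
 -0.051 -0.05  -0.05  -0.05  -0.05 ]
```

carry_out(
  series=[
    [-0.272,0.041,0.03,0,0,0.04,120],
    [-0.272,0.041,0.03,0,0,0.04,120],
    [-0.272,0.041,0.03,0,0,0.04,120],
    [-0.272,0.041,0.03,0,0,0.04,120],
    [-0.272,0.041,0.03,0,0,0.04,120],
    [-0.272,0.041,0.067,0,0,0.04,120],
    [-0.272,0.041,0.067,0,0,0.04,120],
  ],
  force=40,
)

```text
clock: 27.78
position: [0.5255, 0.0012, 0.2474]
tool_rot: [-3.136, 0.001, 1.6]
force: [0.8, -0.3, 0.4]
grip_width: 0.0453
```

```bash
python3 - <<'E'
from h import *
delta([.527,.001,.101],np.pi/2+.03)
E
```

```text
t [-1.000e-04  2.300e-03  1.464e-01] r [-0.0054  0.001  -0.0006] rows 2.3 0.0 clk 27.77 F [ 0.8 -0.3  0.4] w 0.0453
```

carry_out(
  series=[
    [0,0.001,0.05,0,0,0,120],
    [0,0.001,0.1,0,0,0,120],
    [0,0.001,0.135,0,0,0,120],
    [0,0.001,0.148,0,0,0,120],
    [0,0.001,0.148,0,0,0,120],
    [0,0.001,0.148,0,0,0,190],
    [0,0.001,0.148,0,0,0,255],
    [0,0.001,0.148,0,0,0,255],
    [0,0.001,0.148,0,0,0,255],
    [0,0.001,0.148,0,0,0,255],
  ],
)

```text
clock: 29.02
position: [0.5282, 0.0015, 0.1019]
tool_rot: [3.142, 0.0, 1.601]
force: [-0.5, -0.9, 0.4]
grip_width: -0.0002
```

```bash
python3 - <<'E'
from h import *
o=look("k")
crop(o["scene"][0],"pics/k2.png",270,380,110,240,5)
crop(o["top"][0],"pics/k1.png",270,370,140,250,5)
print(telemetry.observe())
E
```

```text
{'clock': 29.125, 'qpos': array([-0.35597533,  0.53386191,  0.3281569 ,  1.9580076 , -0.26045732,
        0.69025705,  0.16182923]), 'qd': array([ 0.00081364,  0.0012563 , -0.00164915,  0.00093929, -0.00083017,
        0.00144073,  0.00087211]), 'joint_efforts': array([-1.46698498e-02, -7.96839023e+01,  9.27672386e+00, -2.67275101e+01,
        1.48491352e-02,  4.87371741e-03, -9.89122964e-04]), 'position': array([0.52818818, 0.00150129, 0.10188231]), 'tool_rot': array([-3.14154667e+00,  3.41780433e-05,  1.60080695e+00]), 'force': array([-1.29387469,  0.05651715, -0.59656998]), 'moment': array([-0.03007533,  0.01929343, -0.04053422]), 'grip_width': 8.134790689064871e-05}
```

View pics/k2.png

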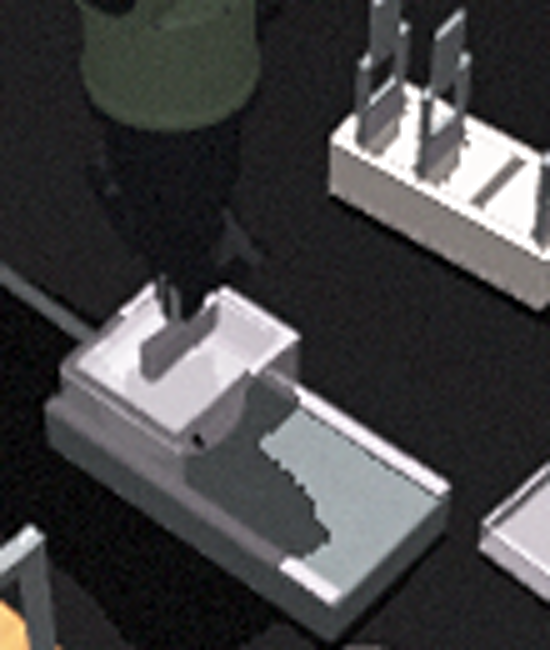

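View pics/k1.png

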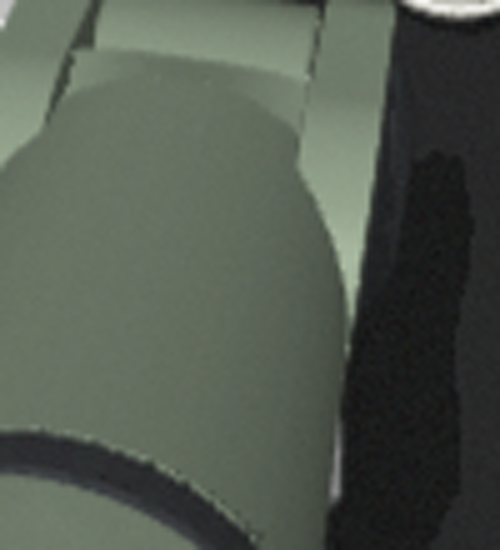

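```bash
python3 - <<'E'
from h import *
p=cv2.imread("pics/k_scene.png"); crop(p,"pics/k3.png",285,335,150,200,12)
q=cv2.imread("pics/k3.png"); cv2.imwrite("pics/k3.png",np.clip(q.astype(float)*1.8,0,255).astype(np.uint8))
for z in(.102,.121,.14): print(z,(proj("scene",[.528,.0015,z])-[285,150])*12)
_,d=imaging.grab_frame("scene"); C=cloud("scene",d)
boxes({"scene":(p,d,C)},.095,.16,.48,.6,-.06,.06)
E
```

```text
0.102 [243.36517177 345.42377316]
0.121 [241.5264699  296.78172632]
0.14 [239.65163075 247.18368353]
scene [289 167  39  21 253] min [ 0.48  -0.031  0.095] max [0.573 0.059 0.159] med [ 0.532 -0.003  0.107]
scene [294 171   4   5   8] min [ 0.482 -0.005  0.095] max [0.494 0.01  0.099] med [0.486 0.001 0.097]
scene [282 178   8  10  23] min [ 0.481 -0.056  0.095] max [ 0.506 -0.03   0.099] med [ 0.488 -0.046  0.097]
scene [313 182  10   5  16] min [0.555 0.001 0.095] max [0.575 0.025 0.101] med [0.565 0.013 0.097]
scene [291 186  29  14  65] min [ 0.52  -0.055  0.095] max [0.578 0.011 0.102] med [ 0.571 -0.041  0.097]
```

View pics/k3.png

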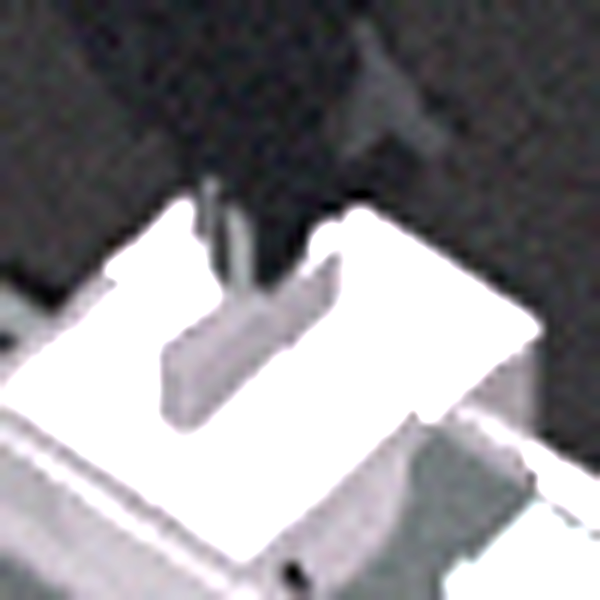

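```bash
python3 - <<'E'
from h import *
for z in(.1995,.2185,.232): print(z,(proj("scene",[.610,.282,z])-[330,80])*6)
for z in(.15,.169,.18): print(z,(proj("scene",[.518,-.1956,z])-[150,90])*3)
E
```

```text
0.1995 [338.43843835 241.23898792]
0.2185 [342.2088221  213.83921246]
0.232 [344.93212546 194.04868031]
0.15 [311.73764285 348.32710416]
0.169 [309.6040238  335.95326948]
0.18 [308.34797459 328.66886451]
```

```bash
python3 - <<'E'
from h import *
p,d=imaging.grab_frame("scene"); C=cloud("scene",d)
for v in range(160,186,2):
    print(v,[(u,*C[v,u].round(3),int(p[v,u].mean())) for u in range(300,312,3)])
E
```

```text
160 [(300, np.float64(0.525), np.float64(-0.014), np.float64(0.198), 13), (303, np.float64(0.537), np.float64(-0.014), np.float64(0.207), 22), (306, np.float64(0.547), np.float64(-0.012), np.float64(0.212), 18), (309, np.float64(0.552), np.float64(-0.005), np.float64(0.21), 19)]
162 [(300, np.float64(0.521), np.float64(-0.011), np.float64(0.183), 23), (303, np.float64(0.536), np.float64(-0.013), np.float64(0.196), 18), (306, np.float64(0.544), np.float64(-0.009), np.float64(0.2), 22), (309, np.float64(0.542), np.float64(0.005), np.float64(0.186), 23)]
164 [(300, np.float64(0.519), np.float64(-0.009), np.float64(0.172), 21), (303, np.float64(0.528), np.float64(-0.006), np.float64(0.175), 25), (306, np.float64(0.544), np.float64(-0.009), np.float64(0.191), 17), (309, np.float64(0.549), np.float64(-0.002), np.float64(0.189), 19)]
166 [(300, np.float64(0.415), np.float64(0.092), np.float64(-0.002), 100), (303, np.float64(0.53), np.float64(-0.008), np.float64(0.17), 34), (306, np.float64(0.546), np.float64(-0.012), np.float64(0.186), 20), (309, np.float64(0.557), np.float64(-0.01), np.flo
[... 1838 characters left out ...]
306, np.float64(0.533), np.float64(-0.001), np.float64(0.102), 102), (309, np.float64(0.535), np.float64(0.01), np.float64(0.094), 237)]
182 [(300, np.float64(0.532), np.float64(-0.026), np.float64(0.115), 104), (303, np.float64(0.532), np.float64(-0.013), np.float64(0.103), 93), (306, np.float64(0.532), np.float64(0.001), np.float64(0.09), 207), (309, np.float64(0.541), np.float64(0.004), np.float64(0.095), 202)]
184 [(300, np.float64(0.535), np.float64(-0.029), np.float64(0.111), 101), (303, np.float64(0.532), np.float64(-0.013), np.float64(0.093), 164), (306, np.float64(0.536), np.float64(-0.004), np.float64(0.089), 205), (309, np.float64(0.545), np.float64(-0.0), np.float64(0.092), 206)]
```

carry_out(
  series=[
    [0,0,0,0,0,0,150],
    [0,0,0,0,0,0,150],
    [0,0,0.004,0,0,0,150],
    [0,0,0.008,0,0,0,150],
    [0,0,0.012,0,0,0,150],
    [0,0,0.012,0,0,0,150],
  ],
)

```text
clock: 29.98
position: [0.528, 0.0014, 0.0895]
tool_rot: [-3.141, 0.0, 1.601]
force: [-0.9, -0.3, -0.3]
grip_width: 0.0349
```

carry_out(
  series=[
    [0,0,0.003,0,0,0,150],
    [0,0,0.006,0,0,0,150],
    [0,0,0.006,0,0,0,150],
  ],
)

```text
clock: 30.35
position: [0.5281, 0.0015, 0.0836]
tool_rot: [-3.141, 0.0, 1.601]
force: [-0.1, -0.6, -0.9]
grip_width: 0.0353
```

```bash
python3 - <<'E'
from h import *
o=look("l")
p=o["scene"][0]; crop(np.clip(p.astype(float)*1.5,0,255).astype(np.uint8),"pics/l3.png",280,345,140,205,9)
E
```

```text
(no output)
```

View pics/l3.png

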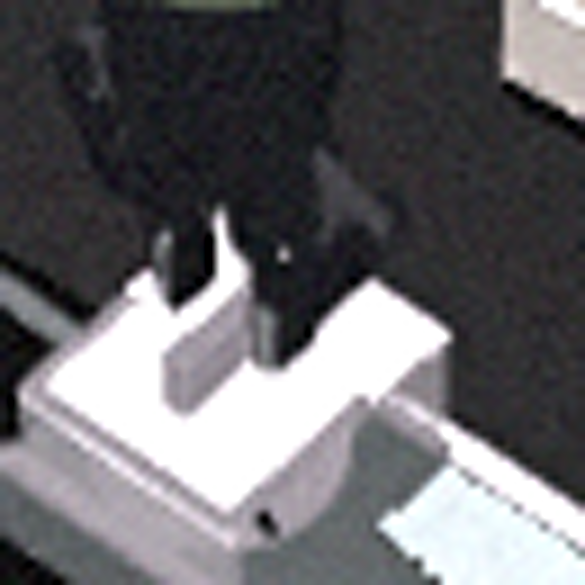

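carry_out(
  series=[
    [0,0,0,0,0,0,255],
    [0,0,0,0,0,0,255],
    [0,0,0,0,0,0,255],
    [0,0,0,0,0,0,255],
    [0,0,0,0,0,0,255],
  ],
)

```text
clock: 31.08
position: [0.5283, 0.0015, 0.0841]
tool_rot: [3.141, -0.0, 1.601]
force: [-1.1, 1.0, 5.6]
grip_width: 0.0105
```

carry_out(
  series=[
    [0,0.01,0,0,0,0,255],
    [0,0.025,0,0,0,0,255],
    [0,0.04,0,0,0,0,255],
    [0,0.055,0,0,0,0,255],
    [0,0.07,0,0,0,0,255],
    [0,0.085,0,0,0,0,255],
    [0,0.1,0,0,0,0,255],
    [0,0.11,0,0,0,0,255],
    [0,0.115,0,0,0,0,255],
    [0,0.115,0,0,0,0,255],
  ],
)

```text
clock: 32.33
position: [0.6388, 0.0048, 0.0839]
tool_rot: [-3.132, -0.001, 1.6]
force: [-33.5, 0.7, 33.2]
grip_width: 0.0109
```

carry_out(
  series=[
    [0,-0.004,0,0,0,0,255],
    [0,-0.006,0,0,0,0,255],
    [0,-0.006,0,0,0,0,255],
  ],
)

```text
clock: 32.7
position: [0.6374, 0.0047, 0.0841]
tool_rot: [3.141, 0.0, 1.601]
force: [-1.6, -0.7, 7.5]
grip_width: 0.0108
```

carry_out(
  series=[
    [0,0,0,0,0,0,150],
    [0,0,0,0,0,0,150],
    [0,0,0,0,0,0,150],
    [0,0,-0.04,0,0,0,150],
    [0,0,-0.1,0,0,0,150],
    [0,0,-0.16,0,0,0,150],
    [0.06,0.0,-0.18,0,0,0,150],
    [0.12,0.0,-0.18,0,0,0,150],
    [0.16,0.0,-0.18,0,0,0,150],
    [0.16,0.0,-0.18,0,0,0,150],
  ],
)

```text
clock: 33.95
position: [0.6316, 0.1687, 0.2633]
tool_rot: [-3.141, -0.001, 1.606]
force: [-0.3, -0.3, -0.6]
grip_width: 0.0354
```

```bash
python3 - <<'E'
from h import *
o=look("m")
for n in o:
    p,d,C=o[n]; X,Y,Z=C[...,0],C[...,1],C[...,2]
    m=(d>0)&(Z>.112)&(Z<.13)&(X>.6)&(X<.7)&(abs(Y)<.06); print(n,"bar",cv2.minAreaRect(C[m][:,:2].astype(np.float32)),m.sum())
    m=(d>0)&(Z>.062)&(Z<.085)&(X>.45)&(X<.59)&(abs(Y)<.06); print(n,"knobbar",cv2.minAreaRect(C[m][:,:2].astype(np.float32)),m.sum(),np.median(C[m],0))
crop(o["scene"][0],"pics/m2.png",270,370,130,240,6)
crop(o["top"][0],"pics/m1.png",285,350,140,250,6)
E
```

```text
top bar ((0.6382260918617249, 0.004864782094955444), (0.013306873850524426, 0.05720248818397522), 2.0287623405456543) 136
top knobbar ((0.5406443476676941, 0.024743951857089996), (0.11701282858848572, 0.029974980279803276), 46.83002471923828) 137 [0.51815899 0.00188712 0.07727064]
scene bar ((0.6382109522819519, 0.0061738621443510056), (0.014570397324860096, 0.06530924141407013), 0.4483354389667511) 92
scene knobbar ((0.5144976377487183, 0.0037950780242681503), (0.054723601788282394, 0.028306271880865097), 67.71231842041016) 112 [5.21133783e-01 2.33802771e-04 7.52775183e-02]
```

View pics/m2.png

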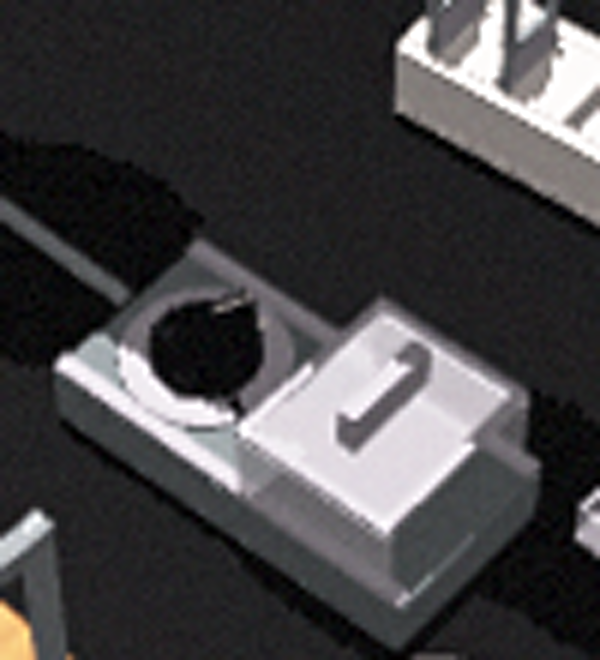

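View pics/m1.png

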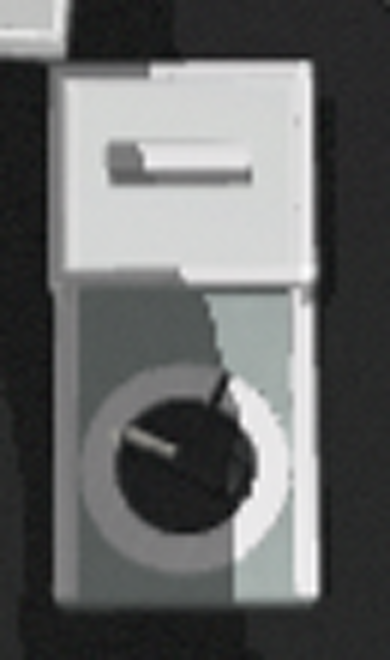

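```bash
python3 - <<'E'
from h import *
p=cv2.imread("pics/m_top.png"); _,d=imaging.grab_frame("top"); C=cloud("top",d); X,Y,Z=C[...,0],C[...,1],C[...,2]
near=(abs(X-.518)<.06)&(abs(Y)<.055)
def rep(nm,m):
    k,l,st,ce=cv2.connectedComponentsWithStats(m.astype(np.uint8))
    for i in range(1,k):
        if st[i,4]>4:
            q=C[l==i]; print(nm,st[i],q.min(0).round(3),q.max(0).round(3),cv2.minAreaRect(q[:,:2].astype(np.float32)))
rep("bar",near&(Z>.068)&(Z<.09))
rep("disc",near&(Z>.047)&(Z<.06)&(p.max(-1)<60))
for pt in [(120,432),(130,437),(150,443),(165,449),(175,452),(212,402),(218,390),(224,378)]:
    u,v=round(285+pt[0]/6-.5),round(140+pt[1]/6-.5); print(pt,(u,v),C[v,u].round(3),p[v,u])
x0=[295,335,195,235]; crop(p,"pics/m4.png",298,338,196,240,14)
ps=cv2.imread("pics/m_scene.png"); crop(ps,"pics/m5.png",284,322,172,206,15)
E
```

```text
bar [305 209  21  14 126] [ 0.503 -0.024  0.069] [0.536 0.027 0.082] ((0.5193334817886353, 0.0018141791224479675), (0.053739212453365326, 0.014299816451966763), 66.92473602294922)
disc [305 205  22  24 260] [ 0.49  -0.026  0.047] [0.552 0.028 0.059] ((0.5180666446685791, 0.0019026920199394226), (0.056938134133815765, 0.055660124868154526), 26.505163192749023)
(120, 432) (304, 212) [0.531 0.031 0.057] [138 144 145]
(130, 437) (306, 212) [0.527 0.025 0.079] [110 115 114]
(150, 443) (310, 213) [0.525 0.015 0.077] [126 131 132]
(165, 449) (312, 214) [0.523 0.009 0.077] [124 129 130]
(175, 452) (314, 215) [0.52  0.004 0.082] [50 52 51]
(212, 402) (320, 206) [ 0.549 -0.01   0.044] [46 44 46]
(218, 390) (321, 204) [ 0.554 -0.012  0.046] [51 49 50]
(224, 378) (322, 202) [ 0.56  -0.015  0.047] [65 63 61]
```

View pics/m4.png

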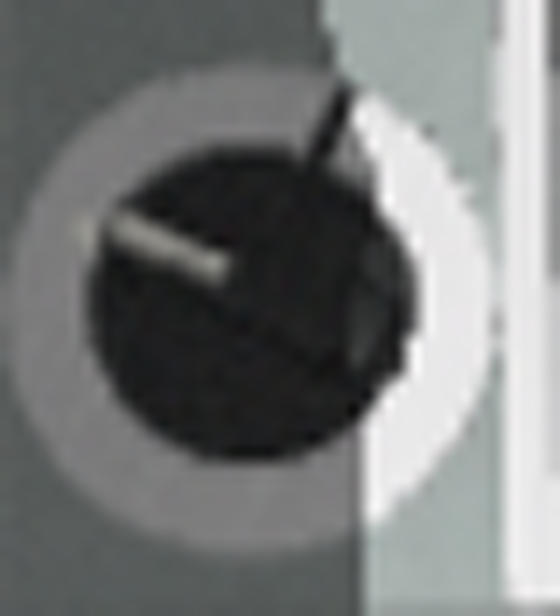

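View pics/m5.png

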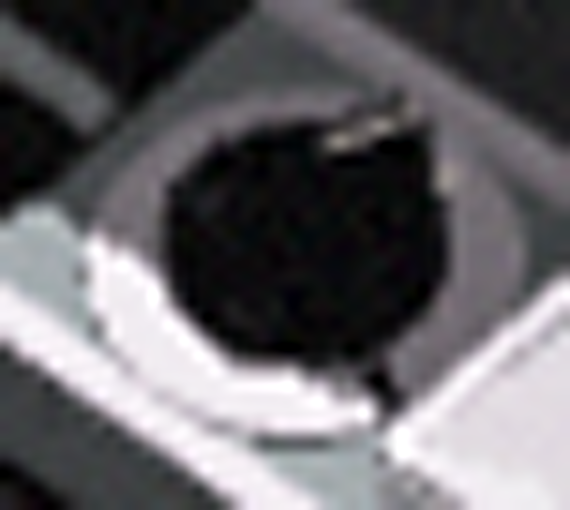

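```bash
python3 - <<'E'
from h import *
K,E=cam("scene"); dd=E[:3,:3]@np.linalg.inv(K)@[310.5,180,1]; o=E[:3,3]
for x in(.54,.545,.55,.555): print((o+dd*(x-o[0])/dd[0]).round(4))
m=ray("top",320.9,204.8,.044); a=np.array([.5182,.0017]); print(m,np.linalg.norm(m[:2]-a),np.degrees(np.arctan2(*(m[:2]-a)[::-1])))
u=(384/15+284-.5,378/15+172-.5); m=ray("scene",*u,.044); print("scene mark",m,np.degrees(np.arctan2(*(m[:2]-a)[::-1])))
delta([.5185,.0017,.15],np.radians(67))
E
```

```text
[0.54   0.0118 0.0968]
[0.545  0.0066 0.1054]
[0.55   0.0014 0.1141]
[ 0.555  -0.0038  0.1227]
[ 0.55268409 -0.01216447  0.044     ] 0.03716686375036215 -21.902791810232628
scene mark [ 0.55203776 -0.00886914  0.044     ] -17.34606404840744
t [-0.1584 -0.1186  0.1139] r [1.000e-04 7.000e-04 4.303e-01] rows 3.7 2.3 clk 34.1 F [ 0.7  0.2 -0.9] w 0.0349
```

carry_out(
  series=[
    [-0.158,-0.119,0,0,0,0.43,150],
    [-0.158,-0.119,0,0,0,0.43,150],
    [-0.158,-0.119,0,0,0,0.43,150],
    [-0.158,-0.119,0.0,0,0,0.43,150],
    [-0.158,-0.119,0.06,0,0,0.43,150],
    [-0.158,-0.119,0.114,0,0,0.43,150],
    [-0.158,-0.119,0.114,0,0,0.43,150],
  ],
)

```text
clock: 34.98
position: [0.5164, 0.0024, 0.1477]
tool_rot: [-3.137, 0.003, 1.17]
force: [-0.0, 0.9, 0.8]
grip_width: 0.035
```

```bash
python3 - <<'E'
from h import *
delta([.5185,.0017,.044],np.radians(67))
print(telemetry.observe()['qpos'])
E
```

```text
t [0.0006 0.0026 0.1037] r [-0.0044  0.0033  0.0004] rows 1.7 0.0 clk 34.98 F [-0.   0.9  0.8] w 0.035
[-0.46519079  0.46695069  0.46438788  1.95224979 -0.28563588  0.79208571
 -0.24113075]
```

carry_out(
  series=[
    [0,0.001,0.04,0,0,0,150],
    [0,0.001,0.07,0,0,0,150],
    [0,0.001,0.085,0,0,0,150],
    [0,0.001,0.085,0,0,0,150],
  ],
)

```text
clock: 35.48
position: [0.5196, 0.0026, 0.0657]
tool_rot: [3.141, -0.0, 1.17]
force: [0.5, 0.2, 0.6]
grip_width: 0.0352
```

carry_out(
  series=[
    [0,0,0.006,0,0,0,150],
    [0,0,0.012,0,0,0,150],
    [0,0,0.018,0,0,0,150],
    [0,0,0.018,0,0,0,150],
  ],
)

```text
clock: 35.98
position: [0.5188, 0.0028, 0.0465]
tool_rot: [-3.141, 0.0, 1.171]
force: [0.2, -0.3, -0.8]
grip_width: 0.0352
```

carry_out(
  series=[
    [0,0,0,0,0,0,255],
    [0,0,0,0,0,0,255],
    [0,0,0,0,0,0,255],
    [0,0,0,0,0,0,255],
  ],
)

```text
clock: 36.48
position: [0.5191, 0.0028, 0.0471]
tool_rot: [3.141, -0.0, 1.171]
force: [-1.2, 0.5, 6.5]
grip_width: 0.0117
```

carry_out(
  series=[
    [0,0,0,0,0,0.17,255],
    [0,0,0,0,0,0.34,255],
    [0,0,0,0,0,0.51,255],
    [0,0,0,0,0,0.68,255],
    [0,0,0,0,0,0.85,255],
    [0,0,0,0,0,1.02,255],
    [0,0,0,0,0,1.19,255],
    [0,0,0,0,0,1.36,255],
    [0,0,0,0,0,1.53,255],
    [0,0,0,0,0,1.53,255],
  ],
)

```text
clock: 37.72
position: [0.5199, 0.0011, 0.0471]
tool_rot: [3.139, -0.003, -0.363]
force: [2.3, -8.4, 3.0]
grip_width: 0.0114
```

carry_out(
  series=[
    [0,0,0,0,0,0,150],
    [0,0,0,0,0,0,150],
    [0,0,0,0,0,0,150],
    [0,0,-0.05,0,0,0,150],
    [0,0,-0.1,0,0,0,150],
    [0,0,-0.16,0,0,0,150],
    [0,0,-0.2,0,0,0,150],
    [0,0,-0.2,0,0,0,150],
  ],
)

```text
clock: 38.72
position: [0.5201, 0.003, 0.2492]
tool_rot: [-3.139, -0.003, -0.359]
force: [0.3, 0.3, -0.7]
grip_width: 0.0353
```

```bash
python3 - <<'E'
from h import *
delta([.6,.2,.28],np.pi/2)
E
```

```text
t [ 0.0057 -0.2126 -0.0303] r [ 1.1000e-03 -4.5000e-03 -1.9294e+00] rows 3.4 10.3 clk 38.73 F [ 0.3  0.3 -0.7] w 0.0353
```

carry_out(
  series=[
    [0,-0.05,-0.01,0,0,-0.185,150],
    [0,-0.1,-0.01,0,0,-0.37,150],
    [0,-0.15,-0.01,0,0,-0.55,150],
    [0,-0.19,-0.01,0,0,-0.73,150],
    [0,-0.19,-0.01,0,0,-0.91,150],
    [0,-0.19,-0.01,0,0,-1.09,150],
    [0,-0.19,-0.01,0,0,-1.27,150],
    [0,-0.19,-0.01,0,0,-1.45,150],
    [0,-0.19,-0.01,0,0,-1.63,150],
    [0,-0.19,-0.01,0,0,-1.81,150],
  ],
)

```text
clock: 39.98
position: [0.5854, 0.1807, 0.2558]
tool_rot: [-3.14, 0.0, 1.457]
force: [-0.5, -0.1, 0.0]
grip_width: 0.0354
```

```bash
python3 - <<'E'
from h import *
o=look("n"); rack(o)
boxes(o,.06,.2,.42,.72,.15,.4)
p,d,C=o["top"]; X,Y,Z=C[...,0],C[...,1],C[...,2]
for nm,m in(("knob",(abs(X-.518)<.04)&(abs(Y)<.04)&(Z>.068)&(Z<.09)),("hoodbar",(Z>.112)&(Z<.13)&(X>.6)&(X<.7)&(abs(Y)<.05))):
    print(nm,m.sum(),cv2.minAreaRect(C[m][:,:2].astype(np.float32)))
crop(p,"pics/n4.png",298,338,192,240,12)
crop(o["scene"][0],"pics/n5.png",284,324,168,210,12)
delta([.638,.005,.26],np.pi/2+.03)
E
```

```text
top rack [ 196  178   31   66 1324] [array([0.5323, 0.2734]), array([0.1701, 0.0768]), np.float64(3.7223)]
scene rack [336 127  56  36 646] [array([0.5361, 0.2733]), array([0.1849, 0.0826]), np.float64(4.9763)]
top [191 170  10   9  67] min [0.602 0.27  0.107] max [0.608 0.303 0.17 ] med [0.604 0.287 0.153]
top [189 209  31  10 198] min [0.508 0.248 0.061] max [0.518 0.299 0.169] med [0.511 0.27  0.119]
top [189 231  31   8 163] min [0.458 0.243 0.06 ] max [0.467 0.293 0.169] med [0.461 0.264 0.121]
scene [341 106  11  30 185] min [0.457 0.241 0.06 ] max [0.469 0.301 0.171] med [0.464 0.268 0.115]
scene [353 113  11  30 180] min [0.508 0.247 0.06 ] max [0.52  0.301 0.173] med [0.514 0.27  0.114]
scene [377 125  11  31 178] min [0.6   0.252 0.061] max [0.613 0.308 0.173] med [0.608 0.276 0.116]
knob 123 ((0.5189895033836365, 0.001760212704539299), (0.014016442000865936, 0.053446367383003235), 68.452880859375)
hoodbar 138 ((0.6382731199264526, 0.004852466285228729), (0.013003853149712086, 0.057056866586208344), 0.9223487973213196)
t [-0.1682  0.0727 -0.004 ] r [-0.0013 -0.0003 -0.1474] rows 2.9 0.8 clk 40.08 F [0.2 0.2 1.8] w 0.035
```

View pics/n4.png

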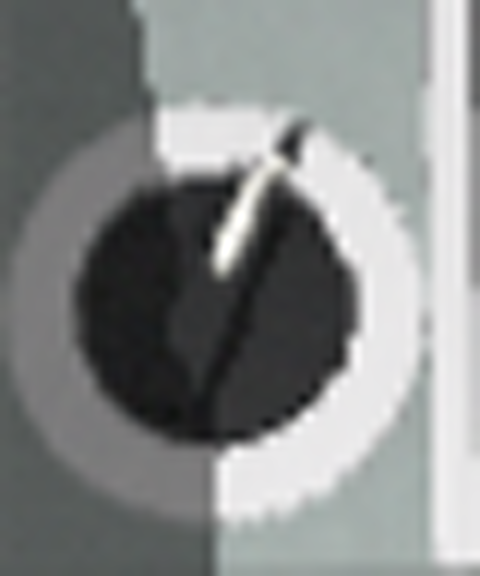

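View pics/n5.png

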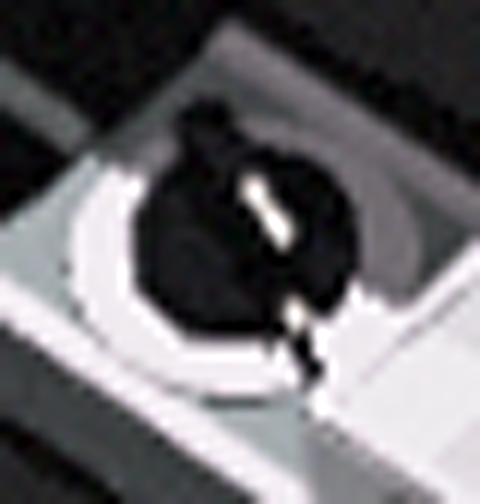

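carry_out(
  series=[
    [-0.168,0.073,-0.004,0,0,-0.147,150],
    [-0.168,0.073,-0.004,0,0,-0.147,150],
    [-0.168,0.073,-0.004,0,0,-0.147,150],
    [-0.168,0.073,-0.004,0,0,-0.147,150],
    [-0.168,0.073,-0.004,0,0,-0.147,150],
    [-0.168,0.073,0.05,0,0,-0.147,150],
    [-0.168,0.073,0.1,0,0,-0.147,150],
    [-0.168,0.073,0.1,0,0,-0.147,150],
  ],
)

```text
clock: 41.08
position: [0.6361, 0.0069, 0.154]
tool_rot: [-3.136, 0.0, 1.598]
force: [0.7, 0.6, -0.0]
grip_width: 0.0352
```

```bash
python3 - <<'E'
from h import *
delta([.638,.005,.085],np.pi/2+.03)
E
```

```text
t [-0.0019  0.0023  0.069 ] r [-0.006   0.     -0.0027] rows 1.1 0.0 clk 41.08 F [ 0.7  0.6 -0. ] w 0.0352
```

carry_out(
  series=[
    [-0.001,0.001,0.03,0,0,0,150],
    [-0.001,0.001,0.055,0,0,0,150],
    [-0.001,0.001,0.068,0,0,0,150],
    [-0.001,0.001,0.068,0,0,0,150],
    [-0.001,0.001,0.068,0,0,0,255],
    [-0.001,0.001,0.068,0,0,0,255],
    [-0.001,0.001,0.068,0,0,0,255],
    [-0.001,0.001,0.068,0,0,0,255],
  ],
)

```text
clock: 42.08
position: [0.6387, 0.0042, 0.0902]
tool_rot: [-3.141, -0.001, 1.598]
force: [-10.5, -0.0, 12.7]
grip_width: 0.0097
```

carry_out(
  series=[
    [0,-0.01,0,0,0,0,255],
    [0,-0.025,0,0,0,0,255],
    [0,-0.04,0,0,0,0,255],
    [0,-0.055,0,0,0,0,255],
    [0,-0.07,0,0,0,0,255],
    [0,-0.085,0,0,0,0,255],
    [0,-0.1,0,0,0,0,255],
    [0,-0.11,0,0,0,0,255],
    [0,-0.115,0,0,0,0,255],
    [0,-0.115,0,0,0,0,255],
  ],
)

```text
clock: 43.32
position: [0.525, 0.0009, 0.0902]
tool_rot: [3.139, -0.0, 1.597]
force: [-2.3, -1.2, 8.4]
grip_width: 0.0098
```

carry_out(
  series=[
    [0,-0.003,0,0,0,0,255],
    [0,-0.005,0,0,0,0,255],
    [0,-0.006,0,0,0,0,255],
    [0,-0.006,0,0,0,0,255],
  ],
)

```text
clock: 43.82
position: [0.5195, 0.0008, 0.0902]
tool_rot: [3.139, -0.0, 1.597]
force: [1.0, -0.9, 7.4]
grip_width: 0.0095
```

carry_out(
  series=[
    [0,-0.001,0,0,0,0,255],
    [0,-0.002,0,0,0,0,255],
    [0,-0.003,0,0,0,0,255],
    [0,-0.003,0,0,0,0,255],
  ],
)

```text
clock: 44.32
position: [0.5184, 0.0007, 0.0904]
tool_rot: [3.135, 0.0, 1.598]
force: [12.5, -1.2, -2.5]
grip_width: 0.0098
```

carry_out(
  series=[
    [0,0.001,0,0,0,0,255],
    [0,0.001,0,0,0,0,150],
    [0,0.001,0,0,0,0,150],
    [0,0.001,0,0,0,0,150],
    [0,0.001,-0.04,0,0,0,150],
    [0,0.001,-0.1,0,0,0,150],
    [0,0.001,-0.16,0,0,0,150],
    [0,0.001,-0.2,0,0,0,150],
    [0,-0.05,-0.24,0,0,0,150],
    [0,-0.09,-0.24,0,0,0,150],
  ],
)

```text
clock: 45.58
position: [0.4248, -0.002, 0.3305]
tool_rot: [3.139, -0.001, 1.597]
force: [-0.3, 0.5, -0.1]
grip_width: 0.0354
```

carry_out(
  series=[
    [-0.06,0,0,0,0,0,150],
    [-0.12,0,0,0,0,0,150],
    [-0.18,0,0,0,0,0,150],
    [-0.18,0,0,0,0,0,150],
    [-0.18,0,0,0,0,0,150],
  ],
)

```text
clock: 46.2
position: [0.43, -0.1812, 0.3287]
tool_rot: [-3.141, -0.0, 1.597]
force: [-0.1, 0.5, 0.6]
grip_width: 0.0351
```

```bash
python3 - <<'E'
from h import *
o=look("q"); rack(o)
boxes(o,.06,.2,.42,.72,.15,.4)
for n in o:
    p,d,C=o[n]; X,Y,Z=C[...,0],C[...,1],C[...,2]
    m=(Z>.112)&(Z<.13)&(X>.45)&(X<.7)&(abs(Y)<.05); print(n,m.sum(),cv2.minAreaRect(C[m][:,:2].astype(np.float32)))
crop(o["top"][0],"pics/q4.png",180,370,140,255,4)
crop(o["scene"][0],"pics/q5.png",150,430,70,310,2.8)
E
```

```text
top rack [ 196  175   31   69 1454] [array([0.5365, 0.2737]), array([0.1781, 0.0779]), np.float64(3.8038)]
scene rack [336 127  56  37 641] [array([0.5361, 0.2739]), array([0.1834, 0.0833]), np.float64(3.2631)]
top [191 169  30  15 244] min [0.602 0.253 0.06 ] max [0.612 0.303 0.169] med [0.605 0.277 0.119]
top [189 209  31  10 197] min [0.508 0.248 0.061] max [0.518 0.298 0.17 ] med [0.511 0.27  0.119]
top [189 231  31   7 161] min [0.458 0.244 0.061] max [0.467 0.293 0.169] med [0.462 0.263 0.122]
scene [341 106  11  31 182] min [0.457 0.24  0.062] max [0.47  0.297 0.173] med [0.464 0.266 0.116]
scene [353 113  11  30 181] min [0.504 0.245 0.06 ] max [0.52  0.302 0.17 ] med [0.514 0.27  0.115]
scene [377 125  11  32 175] min [0.601 0.252 0.062] max [0.613 0.307 0.171] med [0.608 0.274 0.116]
top 122 ((0.5186315774917603, 0.000686008483171463), (0.010523408651351929, 0.057864245027303696), 1.1749086380004883)
scene 87 ((0.5196896195411682, 0.0008175596594810486), (0.014890475198626518, 0.059954699128866196), 1.1207321882247925)
```

View pics/q4.png

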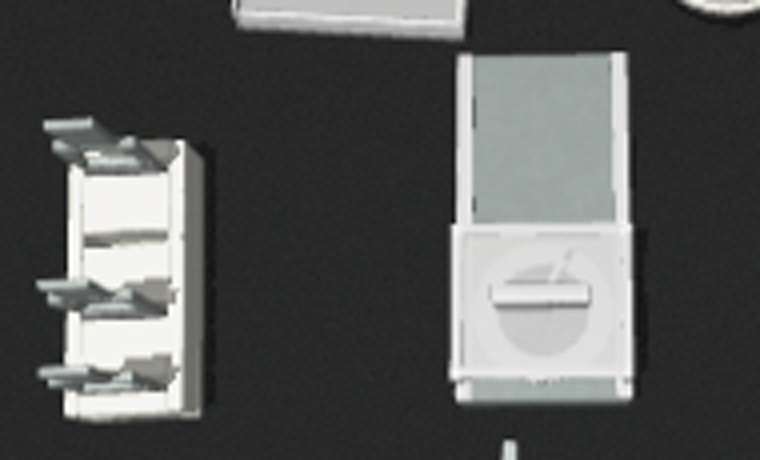

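View pics/q5.png

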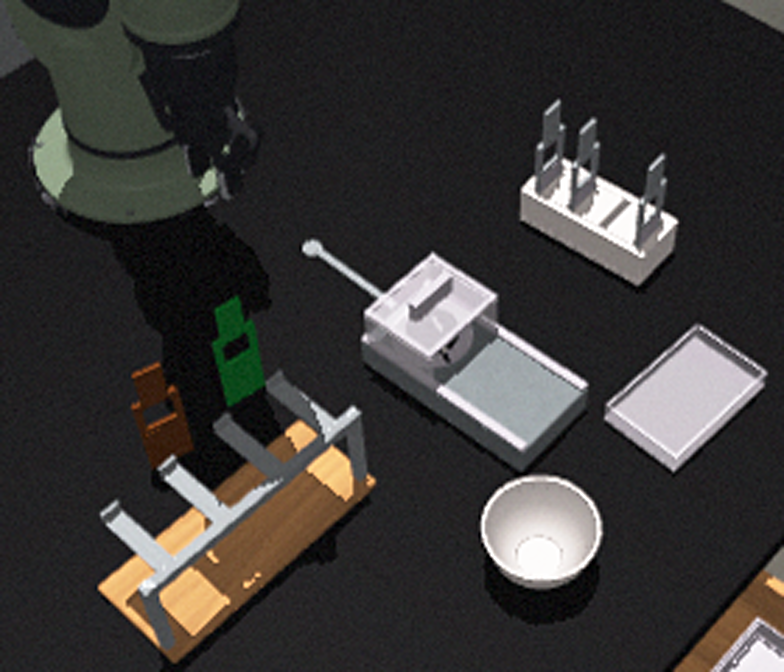

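Three mirrors are racked (top crop about 90,140 / 90,295 / 90,375), the stand is empty, and the hood's bar is at x = 0.519, 119 mm from its clear stop. The arm is clear.

```bash
python3 -c "
from workcell import ticket
print(ticket.job_done())"
```

```text
the job is handed in; nothing more can be done
None
```

I racked all three mirrors, set the knob on the mark, closed the hood and handed the job in at about 46 s; no verdict was reported.

**Mirrors:** They came off hooks 4, 3 and 1 (hook 2 was empty) and went into slots 4, 2 and 1. In the last views they stand upright with tops at about 0.170 m, against 0.167 m expected.

**Knob:** I slid the hood to its clear stop and turned the knob about -88°. The grip bar measured -21.5°. The mark measured -21.9° in the top view and -17.3° in the scene view, so the views disagree by about 4.6°. That puts the pointer 0.3 to 2.8 mm from the mark, inside the 5 mm limit. Both pictures show the pointer line over the mark.

**Hood:** I slid it back until it met its stop. Its grip bar is 119 mm from the clear stop and the limit is 112 mm, so it should count as closed.

**Other checks:**
- The rack did not move noticeably during the run.
- I never touched the tray, bowl or mirror handle. They look unmoved in the last pictures, but I did not measure them.
- The arm ended clear of everything.

**Disagreement:** The real fingertips sat about 20 mm higher than the stated TCP. My first grasp of the hood bar closed on nothing, so I went lower and gripped it. At the clear stop the push reached about 33 N sideways and 33 N vertically (about 47 N combined), under the 120 N wrist limit.

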